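Weigh in the fallen immersion-oil bottles and rack them

ROBOT

A 7-joint arm with a two-finger parallel gripper is mounted at the origin on a cart in front of the work surface, level with it; the furniture and walls round the work are solid. World frame = base frame: x ahead of the robot, y to its left, z up, the work surface at z = 0. Lengths are in m, angles in degrees, forces in N, time in s.
With the tool pointing down it reaches from about 0.425 to 0.875 m from the base axis. Payload 9.9 kg.
Tool frame: the origin (TCP) lies midway between the tips of the shut fingers; the grasp point (between the pads) lies 19 mm behind it; z points along the fingers, y is the line along which they close (so a half turn about z gives the same grasp; the last joint's range is limited). The gripper opens to 85 mm and grips with 20 to 120 N. Pads are 22 mm wide; open, the fingers measure 114 mm over their backs; the gripper's body (76 mm by 85 mm) begins 54 mm behind the grasp point. The pads swing forward as they close: fully open they stand 13 mm farther back than shut.
Start: joints at [70.313, 32.985, 1.427, 82.34, -0.859, 64.687, -3.237], TCP at [0.173, -0.652, 0.231] pointing down, gripper open.
Joint ranges: [-157.87, 157.87], [-19.46, 123.44], [-87.15, 90], [11.01, 140.99], [-62.26, 242.26], [9.8, 113.94], [-161.44, 161.44]. Speed limits (degrees/s): [127.2, 127.2, 172.46, 172.46, 180, 180, 180].

INTERFACE

Orientations are given as a 3x3 rotation matrix whose columns are the frame's x, y, z axes.
In Python, from rig import robot gives the robot as it stands.
- The arm moves only by the tool jog_arm, called by a JSON object that holds its "op" and its "data". Schema: {"type":"object","properties":{"segments":{"type":"array","items":{"type":"number"},"minItems":5,"maxItems":50},"clamp_n":{"type":"number"},"only":{"type":"string"},"quiet":{"type":"boolean"},"lines":{"type":"string"}},"required":["segments"],"additionalProperties":false}. segments is one flat list of numbers that holds 1 to 10 rows one after another, with no inner brackets; each row has 5 numbers: the finger opening in m, then dx, dy, dz in units of 25 mm, then a turn about the tool's z in units of 4 degrees; each row is the pose to reach, as a shift and turn from the pose commanded when the call began, along the tool's axes at that moment; what a row does not reach only later rows make up. A row lasts 1/12 s, in which the tool goes at most 0.0417 m and 7.16 degrees, less where a joint would pass 70% of its speed; a pose out of reach is approached as far as the arm can. The fingers move at their own pace and stop on an object; clamp_n is the grip in N (left out, the last holds). Time passes only in rows, so rows that do not move let the fingers close. The tool returns the time, the measured TCP pose, the force, the opening and the grip force at its end. only (a regular expression) keeps the lines of the reply that match it, lines (a string "A,B") keeps lines A to B, and quiet returns only ok. Input that does not fit is refused with a message, and nothing moves.
- robot.state(): the state, without advancing time (a new reading comes with each control period).
- robot.snapshot(name): name is "scene" or "top" or "wrist"; returns a dict with "pixels" (384x512x3 uint8, red, green, blue), "z_map" (384x512 float32, m along the optical axis (not along the pixel's ray), 0 where there is no reading), "intrinsics" (3x3 intrinsics, pixels), "rvec" (rotation vector, rad) and "tvec" (3), from world to camera coordinates, as OpenCV has them. Camera axes: x right, y down, z forward; pixel columns grow to the right and rows downward; lengths in m; the calibration is good to about 2 mm. The wrist camera is an equidistant fisheye: a pixel r from the principal point sees the ray r / f radians off the axis. A picture is of the moment at which its call begins.
- robot.close_job(): hands the job in; it is judged then, once.
The state is a dict: "t": time; "q": joint angles; "dq": joint speeds; "joint_torque": joint torques, N m; "tcp_pos": TCP position; "eef_rot": TCP orientation; "contact_force": force on the tool from outside, world axes, zero at the start; "ft_torque": the same for the moment, N m; "gripper_width": finger opening in m; "gripper_force": force on a finger pad.
Only numpy, scipy, OpenCV 4.12 (cv2) and the standard library are available. Lean on these libraries where they do the work, as an engineer would, in place of code of your own. Each camera call takes 0.05 s, during which the arm holds its last target. There are 200 camera calls.

TASK

The small immersion-oil bottles lying in the drip tray (two or three of them) have to be weighed in together. First press the white zero key of the empty balance fully down and let it come up; then stand every bottle upright on the pan, let go and see that they all stay standing without a wobble, and press the green log key fully down and let it up to record the total. After that move each bottle to the white sloped rack and slide it down a lane until it rests against the back stop, standing square on the bed; leave the other things on the bench where they are.

Things in the scene. Friction and masses are not known exactly. Their poses are not given: they have to be found in the camera images.
- oil_a: small brown bottle with a black cap, 20 to 45 g: round body 26 mm in diameter to 38 mm high, tapered above, cap 14 mm in diameter, 64 mm overall. Origin: centre of its base; z axis from base to cap. Starts lying in the drip tray (axis level, 17 mm above the bench), cap to the left and somewhat to the robot. Slippery; hardly rolls (thick oil). May be absent; all bottles are alike
- oil_b: small brown bottle with a black cap, 20 to 45 g: round body 26 mm in diameter to 38 mm high, tapered above, cap 14 mm in diameter, 64 mm overall. Origin: centre of its base; z axis from base to cap. Starts lying in the drip tray (axis level, 17 mm above the bench), cap to the left and somewhat to the robot. Slippery; hardly rolls (thick oil). May be absent; all bottles are alike
- oil_c: small brown bottle with a black cap, 20 to 45 g: round body 26 mm in diameter to 38 mm high, tapered above, cap 14 mm in diameter, 64 mm overall. Origin: centre of its base; z axis from base to cap. Starts lying in the drip tray (axis level, 17 mm above the bench), cap to the left and somewhat to the robot. Slippery; hardly rolls (thick oil). May be absent; all bottles are alike
- drip_tray: shallow pale grey plastic tray, fixed on the bench, 250 mm (x) by 270 mm (y), floor 4 mm thick, rim 12 mm high and 4 mm wide. Origin: centre of its underside, axes level, x away from the robot
- balance: light grey top-pan balance, fixed on the bench: 210 mm wide (y), 220 mm deep (x). Origin: centre of its underside on the bench, axes level, x away from the robot. Its key panel is the front, x from -110 to -37 mm; it rises from 42 to 58 mm, inclined 0.21 rad, face turned up and to -x; behind it the housing is 67 mm high under the pan
- pan_top (a point): centre of the floor of the steel weighing pan, 170 mm (x) by 180 mm (y), smooth, with walls 28 mm high, 3 mm thick all round; 78 mm above the bench and 30 mm behind the balance's origin; it does not yield. Axes as the balance's
- zero_key_top (a point): centre of the top face of the white zero key, at the left (+y) end of the balance's key panel: 26 mm by 34 mm, standing 11 mm proud of the panel, inclined like the panel (z axis out of the key)
- log_key_top (a point): centre of the top face of the green log key, at the right (-y) end of the key panel; otherwise like the zero key
- zero_key (a joint): travel of the zero key in m: 0 up, 0.005 fully down; it springs back; about 1.5 N to start it, 5 N at the bottom
- log_key (a joint): travel of the log key in m: 0 up, 0.005 fully down; it springs back; about 1.5 N to start it, 5 N at the bottom
- rack: white lean-back rack of folded sheet, fixed, 182 mm wide (y), about 140 mm deep. Origin: centre of its underside on the bench, axes level, x away from the robot. Its bed falls away from the robot; front edge 39 mm high. Three lanes 55 mm wide, at y = -58, 0, +58 mm, parted by dividers 9 mm high, 3 mm thick; side lips 14 mm high. A standing bottle does not slide by itself
- rack_bed: bed of the rack, inclined 0.1745 rad. Origin: on its surface, mid-width, at the foot of the back stop. x runs down the slope into the stop (plane x = 0; bottle against it: base centre at x = -13 mm), bed surface z = 0, up to x = -140 mm; y across. The stop is 46 mm high; in each lane a clip 12 mm wide overhangs its foot, x -10 to 0 mm, z 71 to 77 mm: bottles pass under it
- coverslip_box: bystander: card box of cover glasses, 54 x 53 x 20 mm, origin at the centre of its underside
- petri_dish: bystander: lidded petri dish, 60 mm in diameter, 13 mm high, origin at the centre of its underside
- oil_carton: bystander: small yellow carton, 40 x 61 x 41 mm, origin at the centre of its underside
- ball_pen: bystander: blue ball pen, 138 mm long, 10 mm thick, lying near the front edge, origin at the middle of its underside

How it is judged:
By the outcome, as a careful person would: the job done as asked, in the order asked, and still so for the second after the job is handed in, with the robot touching nothing.
Of oil_a, oil_b, oil_c only 2 to 3 are there at a start; the rules pass over those that are not, and their reading is None.
At some moment in a run one of oil_a, oil_b, oil_c may be knocked a few centimetres aside while the robot is not near it.
It also fails if it takes over 210 s, if anything falls off the work surface, if the arm or the gripper's body presses on something with over 40 N, if the wrist force passes 120 N, or if a joint passes its speed limit or range.

## Working session

There is one attempt and no reset: what is moved stays moved. The work goes in short steps, Python scripts to look and compute and a tool call to move; the robot and the scene stay as the last step left them, time stands still between calls to the robot, and variables do not carry over. Pictures are saved under pics/ and viewed, at most 14 in all, crops included, and the job is handed in when it is done.

```bash
ls; mkdir -p pics; python3 - <<'E'
from rig import robot
import cv2,numpy as np
s=robot.state()
print(s['t'],s['tcp_pos'],s['eef_rot'],s['gripper_width'])
for n in("scene","top"):
    d=robot.snapshot(n); np.savez(n+'0.npz',**d)
    cv2.imwrite(f'pics/{n}0.png',d['pixels'][:,:,::-1]); print(n,d['intrinsics'],d['rvec'],d['tvec'])
E
```

```text
pics
rig.py
0.0 [ 0.17328088 -0.65190517  0.23043349] [[ 9.66433409e-01  2.56916746e-01 -5.01269817e-04]
 [ 2.56917225e-01 -9.66432081e-01  1.60394529e-03]
 [-7.23628276e-05 -1.67889117e-03 -9.99998588e-01]] 0.08554126739246685
scene [[460.16977076   0.         243.81264991]
 [  0.         460.16977076 187.48998667]
 [  0.           0.           1.        ]] [ 0.93335642 -2.34640692  1.22219246] [0.34650989 0.30759069 0.85986504]
top [[411.42380587   0.         252.49003793]
 [  0.         411.42380587 194.04179792]
 [  0.           0.           1.        ]] [ 2.13446894 -2.1249872   0.18334011] [-0.05201905  0.54248791  1.14740846]
```
View pics/top0.png

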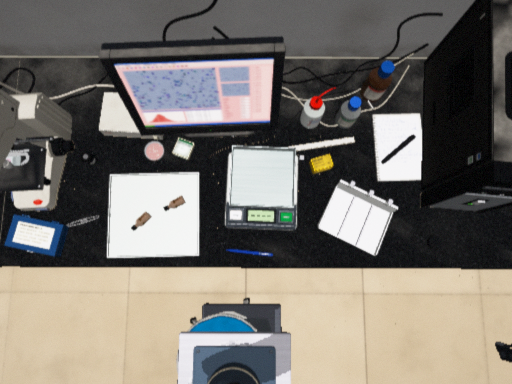

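View pics/scene0.png

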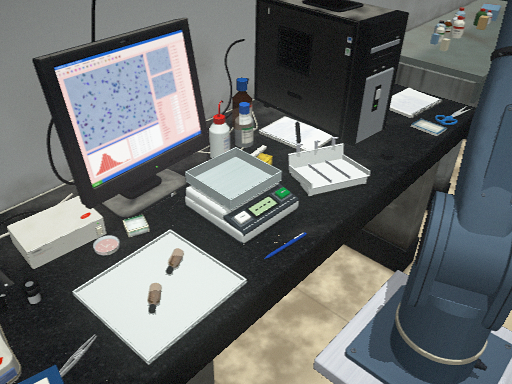

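Two bottles lie in the tray: in the top view at about (142,220) and (175,203), with their caps to the lower left. The balance is at (262,190), with the white key near (236,215) and the green one near (286,217). The rack is at (357,217), turned in yaw. Next I'll measure these.

```bash
cat > h.py <<'E'
import numpy as np, cv2
from rig import robot
def cam(d): 
    R=cv2.Rodrigues(np.asarray(d['rvec'],float))[0]; return R,np.asarray(d['tvec'],float).ravel(),np.asarray(d['intrinsics'])
def ray(d,uv):
    R,t,K=cam(d); v=np.linalg.inv(K)@np.array([uv[0],uv[1],1.]); return -R.T@t, R.T@v
def onz(d,uv,z):
    o,v=ray(d,uv); return o+v*(z-o[2])/v[2]
def tri(d1,u1,d2,u2):
    o,v=ray(d1,u1);p,w=ray(d2,u2)
    s=np.linalg.lstsq(np.c_[v,-w],p-o,rcond=None)[0]
    a,b=o+v*s[0],p+w*s[1]; return (a+b)/2,np.linalg.norm(a-b)
def depthpt(d,uv):
    o,v=ray(d,uv); return o+v*d['z_map'][int(round(uv[1])),int(round(uv[0]))]
def proj(d,P):
    R,t,K=cam(d); return cv2.projectPoints(np.atleast_2d(np.float64(P)),d['rvec'],d['tvec'],K,None)[0].reshape(-1,2)
def comps(m,amin=15):
    n,l,s,c=cv2.connectedComponentsWithStats(m.astype(np.uint8)); return [(c[i],s[i],l==i) for i in range(1,n) if s[i,4]>=amin]
def hsv(d): return cv2.cvtColor(d['pixels'],cv2.COLOR_RGB2HSV).astype(int)
def load(n): return dict(np.load(n))
E
cat > m.py <<'E'
from h import *
t,s=load('top0.npz'),load('scene0.npz')
for nm,d,box in(('top',t,(105,170,202,260)),('scene',s,(75,225,250,360))):
    H=hsv(d); x0,y0,x1,y1=box; roi=np.zeros(H.shape[:2],bool); roi[y0:y1,x0:x1]=1
    br=(H[...,2]<150)&roi
    # bottle blobs within tray interior
    for c,st,m in comps(br,20):
        if st[4]>600: continue
        ys,xs=np.nonzero(m); cap=m&(H[...,2]<70)
        print(nm,'bottle',c.round(1),st, 'cap',np.argwhere(cap).mean(0)[::-1].round(1) if cap.any() else None, 'depthz', depthpt(d,c).round(3))
    g=(H[...,0]>55)&(H[...,0]<85)&(H[...,1]>150)&(H[...,2]>60)
    for c,st,m in comps(g,30): print(nm,'green',c.round(1),st,depthpt(d,c).round(4))
cv2.imwrite('pics/crop_top.png',cv2.resize(t['pixels'][140:265,215:405,::-1],None,fx=4.2,fy=4.2,interpolation=cv2.INTER_NEAREST))
cv2.imwrite('pics/crop_sc.png',cv2.resize(s['pixels'][135:265,175:375,::-1],None,fx=4,fy=4,interpolation=cv2.INTER_NEAREST))
E
python3 m.py
```

```text
top bottle [174.5 203.6] [164 197  21  14 103] cap [166.1 207.9] depthz [0.516 0.179 0.029]
top bottle [141.1 220.8] [131 213  20  17 123] cap [133.6 227.4] depthz [0.465 0.275 0.028]
top green [285.7 216.6] [280 213  12   9  82] [ 0.4756 -0.1444  0.0613]
scene bottle [242.  228.6] [231 225  19  12 115] cap [242.1 228.6] depthz [0.464 0.019 0.042]
scene bottle [180.4 240.3] [159 232  44  21  57] cap None depthz [0.573 0.119 0.003]
scene bottle [138.9 251. ] [123 241  32  21  49] cap None depthz [0.613 0.211 0.004]
scene bottle [173.4 263.7] [166 256  17  19 168] cap [169.4 269.7] depthz [0.51  0.191 0.02 ]
scene bottle [225.3 267.8] [207 256  37  24  49] cap None depthz [0.427 0.112 0.007]
scene bottle [ 96.7 277.9] [ 75 262  47  30  75] cap None depthz [0.608 0.326 0.007]
scene bottle [153.6 300.1] [148 290  14  24 219] cap [151.8 308.2] depthz [0.456 0.287 0.022]
scene green [282.1 192.5] [275 187  15  12  91] [ 0.4741 -0.1409  0.0584]
```

View pics/crop_top.png

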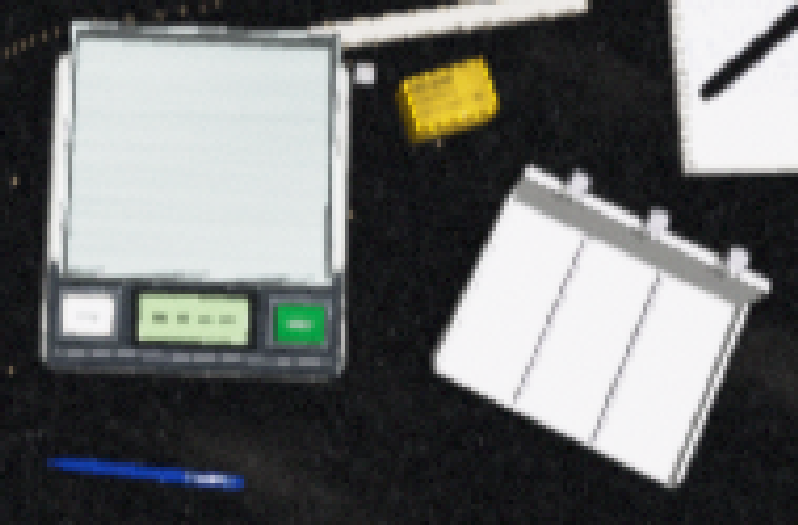

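View pics/crop_sc.png

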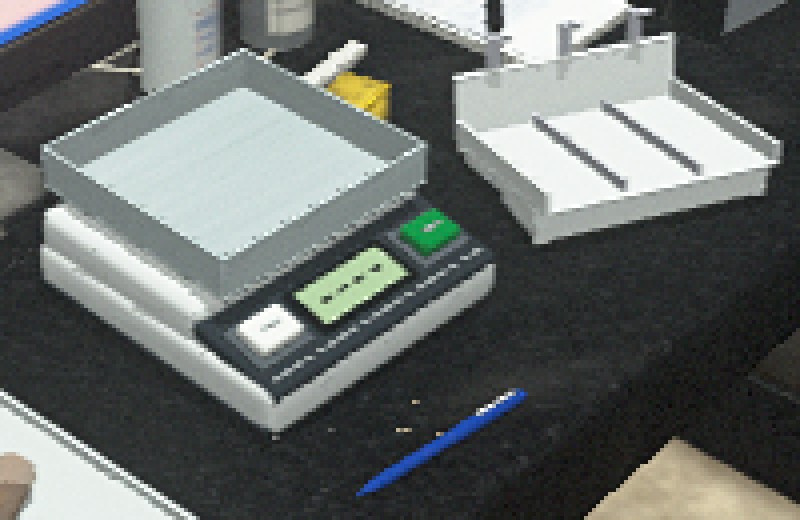

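The crops show the keys, the rim corners of the pan and the ends of the rack dividers clearly. I'll triangulate those points.

```bash
cat > m2.py <<'E'
from h import *
t,s=load('top0.npz'),load('scene0.npz')
T=lambda p:((p[0]+.5)/4.2-.5+215,(p[1]+.5)/4.2-.5+140)
S=lambda p:((p[0]+.5)/4-.5+175,(p[1]+.5)/4-.5+135)
pts={'zero':((88,315),(269,325)),'log':((299,325),(431,229)),
'panBL':((75,24),(243,52)),'panBR':((341,36),(426,150)),'panFL':((63,278),(43,150)),
'div1f':((515,402),(626,187)),'div1b':((583,240),(535,120)),'div2f':((592,443),(700,172)),'div2b':((658,278),(603,104)),
'stopL':((527,167),(455,73)),'stopR':((770,285),(674,35)),'frontL':((435,372),(535,215)),}
for k,(a,b) in pts.items():
    P,e=tri(t,T(a),s,S(b)); print(k,P.round(4),'gap',e.round(4))
# bottles: axis ends from top mask on plane z=.017 + triangulated centroid
for nm,a,b,ca,cb in(('A',(174.5,203.6),(173.4,263.7),(166.1,207.9),(169.4,269.7)),('B',(141.1,220.8),(153.6,300.1),(133.6,227.4),(151.8,308.2))):
    print(nm,tri(t,a,s,b),'z17',onz(t,a,.017).round(4),'cap',tri(t,ca,s,cb),onz(t,ca,.017).round(4),onz(s,cb,.017).round(4))
# bed plane from depth
Q=np.array([depthpt(t,T((x,y))) for x in range(440,740,6) for y in range(200,480,6)
  if cv2.pointPolygonTest(np.float32([[445,365],[525,215],[725,305],[665,470]]),(x,y),False)>0])
A=np.c_[Q[:,:2],np.ones(len(Q))]
for _ in range(5):
    c=np.linalg.lstsq(A,Q[:,2],rcond=None)[0]; r=abs(A@c-Q[:,2]); k=r<max(.003,2*np.median(r)); A,Q=A[k],Q[k]
print('bed n',len(Q),c,'slope deg',np.degrees(np.arctan(np.hypot(*c[:2]))),'dir',np.degrees(np.arctan2(-c[1],-c[0])),'res',r.std())
E
python3 m2.py
```

```text
zero [ 0.4818 -0.001   0.0587] gap 0.0021
log [ 0.4753 -0.1445  0.0579] gap 0.0012
panBL [ 0.5968 -0.0271  0.2069] gap 0.1022
panBR [ 0.6185 -0.2096  0.047 ] gap 0.1381
panFL [0.5289 0.0501 0.1797] gap 0.1146
div1f [ 0.4251 -0.2929  0.0409] gap 0.001
div1b [ 0.5412 -0.3492  0.0183] gap 0.0008
div2f [ 0.3982 -0.344   0.0408] gap 0.0026
div2b [ 0.5148 -0.3997  0.0208] gap 0.0029
stopL [ 0.5839 -0.3026  0.0612] gap 0.001
stopR [ 0.5035 -0.4662  0.0571] gap 0.0006
frontL [ 0.4512 -0.2366  0.033 ] gap 0.0133
A (array([0.51988954, 0.18378877, 0.00726419]), np.float64(0.0005220775115325199)) z17 [0.5182 0.1817 0.017 ] cap (array([0.50550413, 0.2065321 , 0.01507517]), np.float64(1.15120909052496e-05)) [0.5052 0.2061 0.017 ] [0.5039 0.2076 0.017 ]
B (array([0.46733612, 0.28046486, 0.00814658]), np.float64(0.0005094231055903636)) z17 [0.4666 0.2782 0.017 ] cap (array([0.44700931, 0.29946502, 0.0159765 ]), np.float64(0.00026739764468422934)) [0.447  0.2993 0.017 ] [0.4461 0.2998 0.017 ]
bed n 700 [-0.15511269  0.07929177  0.12587217] slope deg 9.882002788249654 dir -27.075579815676658 res 0.000798749167259666
```

```bash
cat >> h.py <<'E'
def go(x,y,z,yaw=None):
    "shift in tool axes to target; yaw = world angle of tool x (deg)"
    s=robot.state(); R=np.array(s['eef_rot']); p=np.array(s['tcp_pos'])
    now=np.degrees(np.arctan2(R[1,0],R[0,0])); tn=0 if yaw is None else (now-yaw+180)%360-180
    print('t',round(s['t'],2),'tcp',p.round(4),'yaw',now.round(1),'w',round(s['gripper_width'],4),'-> d',(R.T@(np.array([x,y,z])-p)).round(4),'turn',round(tn,1))
def bottles(d,box,zax=.017):
    "lying bottles in top view: PCA of dark mask cast on plane"
    H=hsv(d); x0,y0,x1,y1=box; out=[]
    roi=np.zeros(H.shape[:2],bool); roi[y0:y1,x0:x1]=1
    for c,st,m in comps((H[...,2]<150)&roi,40):
        if st[4]>600: continue
        P=np.array([onz(d,(u,v),zax)[:2] for v,u in np.argwhere(m)]); dark=H[...,2][m]
        mu=P.mean(0); w,V=np.linalg.eigh(np.cov(P.T)); a=V[:,1]
        cp=P[dark<70].mean(0); a=a*np.sign(a@(cp-mu)); pr=(P-mu)@a
        out.append((mu,np.degrees(np.arctan2(a[1],a[0])),pr.min(),pr.max(),cp)); print('mean',mu.round(4),'axis deg',out[-1][1].round(1),'ext',pr.min().round(4),pr.max().round(4),'cap',cp.round(4),'cap tip',(mu+a*pr.max()).round(4))
    return out
E
cat > m3.py <<'E'
exec(open('m2.py').read().split('for k,')[0])
for k,a,b in(('BL',(75,24),(43,150)),('BR',(341,36),(243,52)),('FR',(333,283),(426,150)),('FL',(63,280),(222,262))):
    print(k,[x.round(4) for x in tri(t,T(a),s,S(b))])
bottles(t,(112,176,196,254))
go(.478,-.001,.09,0)
E
python3 m3.py
```

```text
BL [array([0.6731, 0.0077, 0.1008]), np.float64(0.0003)]
BR [array([ 0.6667, -0.1707,  0.1003]), np.float64(0.0029)]
FR [array([ 0.4983, -0.1639,  0.0987]), np.float64(0.0011)]
FL [array([0.5011, 0.0152, 0.1037]), np.float64(0.0069)]
mean [0.5183 0.1816] axis deg 118.8 ext -0.0284 0.0347 cap [0.5053 0.2061] cap tip [0.5016 0.212 ]
mean [0.4666 0.2781] axis deg 132.6 ext -0.0284 0.0356 cap [0.4471 0.2992] cap tip [0.4425 0.3043]
t 0.1 tcp [ 0.1733 -0.6519  0.2305] yaw 14.9 w 0.0855 -> d [ 0.4617 -0.5506  0.1413] turn 14.9
```

Units first: shifts go in units of 25 mm and turns go in units of 4 degrees. So -0.28 m is -11.2, 0.24 m is 9.6, 15 degrees is 3.75.

{"op": "jog_arm", "data": {"segments": [0,9.6,-11.2,0.8,3.75,0,9.6,-11.2,0.8,3.75,0,9.6,-11.2,0.8,3.75,0,9.6,-11.2,0.8,3.75,0,9.6,-11.2,0.8,3.75,0,9.6,-11.2,0.8,3.75,0,9.6,-11.2,0.8,3.75,0,9.6,-11.2,0.8,3.75,0,9.6,-11.2,0.8,3.75,0,9.6,-11.2,0.8,3.75], "clamp_n": 20}}

```text
t: 0.93
tcp_pos: [0.3365, -0.3133, 0.2109]
eef_rot: [[1.0, 0.007, 0.0], [0.007, -1.0, 0.004], [0.0, -0.004, -1.0]]
contact_force: [-0.2, 0.2, 0.2]
gripper_width: -0.0002
gripper_force: 0.0
```

```bash
python3 -c "
from h import *
go(.478,-.001,.09,0)"
```

```text
t 0.93 tcp [ 0.3365 -0.3133  0.2109] yaw 0.4 w -0.0002 -> d [ 0.1436 -0.3109  0.122 ] turn 0.4
```

{"op": "jog_arm", "data": {"segments": [0,5.68,-12.44,2.4,0,0,5.68,-12.44,2.4,0,0,5.68,-12.44,2.4,0,0,5.68,-12.44,2.4,0,0,5.68,-12.44,2.4,0,0,5.68,-12.44,2.4,0,0,5.68,-12.44,2.4,0,0,5.68,-12.44,2.4,0,0,5.68,-12.44,2.4,0,0,5.68,-12.44,2.4,0]}}

```text
t: 1.77
tcp_pos: [0.4773, -0.005, 0.1505]
eef_rot: [[1.0, 0.005, -0.0], [0.005, -1.0, 0.002], [-0.0, -0.002, -1.0]]
contact_force: [0.2, -0.5, 0.6]
gripper_width: -0.0001
gripper_force: 0.0
```

```bash
python3 -c "
from h import *
go(.478,-.001,.07,0)
d=robot.snapshot('wrist');np.savez('w1.npz',**d);cv2.imwrite('pics/w1.png',d['pixels'][:,:,::-1])"
```

```text
t 1.77 tcp [ 0.4773 -0.005   0.1505] yaw 0.3 w -0.0001 -> d [ 0.0007 -0.0039  0.0805] turn 0.3
```

View pics/w1.png

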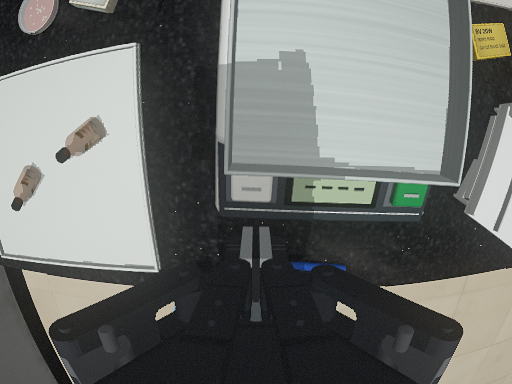

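The wrist view shows the shut fingertips at (258,300), just in front of the white key at (252,188). They are lined up in y, so I'll press down.

Scaled: 0.075 m is 3, -0.004 m is -0.16.

{"op": "jog_arm", "data": {"segments": [0,0.04,-0.16,1.6,0,0,0.04,-0.16,3,0,0,0.04,-0.16,3.4,0,0,0.04,-0.16,3.52,0,0,0.04,-0.16,3.6,0,0,0.04,-0.16,3.68,0,0,0.04,-0.16,3.68,0]}}

```text
t: 2.4
tcp_pos: [0.4773, -0.0063, 0.0601]
eef_rot: [[1.0, -0.003, 0.001], [-0.003, -1.0, -0.0], [0.001, 0.0, -1.0]]
contact_force: [-1.8, -1.6, 1.9]
gripper_width: 0.0002
gripper_force: 1.0
```

{"op": "jog_arm", "data": {"segments": [0,0,0,0.08,0,0,0,0,0.08,0]}}

```text
t: 2.57
tcp_pos: [0.4777, -0.0059, 0.058]
eef_rot: [[1.0, -0.003, 0.002], [-0.003, -1.0, -0.0], [0.002, 0.0, -1.0]]
contact_force: [-0.0, -1.7, 3.7]
gripper_width: 0.0003
gripper_force: 1.7
```

{"op": "jog_arm", "data": {"segments": [0,0,0,0.08,0,0,0,0,0.08,0]}}

```text
t: 2.73
tcp_pos: [0.478, -0.0057, 0.0558]
eef_rot: [[1.0, -0.002, 0.002], [-0.002, -1.0, -0.0], [0.002, 0.0, -1.0]]
contact_force: [0.6, -3.7, 7.0]
gripper_width: 0.0004
gripper_force: 3.3
```

Scaled: 0.002 m is 0.08.

{"op": "jog_arm", "data": {"segments": [0,0,0,0.08,0,0,0,0,0.08,0,0,0,0,0.08,0]}}

```text
t: 2.98
tcp_pos: [0.4782, -0.0057, 0.0551]
eef_rot: [[1.0, -0.003, 0.003], [-0.003, -1.0, -0.0], [0.003, 0.0, -1.0]]
contact_force: [-4.7, -3.1, 28.2]
gripper_width: -0.0005
gripper_force: 14.2
```

{"op": "jog_arm", "data": {"segments": [0,0,0,0.08,0,0,0,0,0.08,0,0,0,0,0.08,0]}}

```text
t: 3.23
tcp_pos: [0.4784, -0.0058, 0.0544]
eef_rot: [[1.0, -0.003, 0.004], [-0.003, -1.0, -0.0], [0.004, 0.0, -1.0]]
contact_force: [-8.4, -3.5, 52.3]
gripper_width: -0.0
gripper_force: 26.5
```

{"op": "jog_arm", "data": {"segments": [0,0,0,-0.4,0,0,0,0,-1.2,0,0,0,0,-2.8,0,0,0,0,-4.4,0,0,0,0,-4.4,0]}}

```text
t: 3.65
tcp_pos: [0.4802, -0.0048, 0.1674]
eef_rot: [[1.0, -0.002, 0.009], [-0.002, -1.0, 0.001], [0.009, -0.001, -1.0]]
contact_force: [1.0, -1.0, -0.6]
gripper_width: 0.0004
gripper_force: 0.0
```

```bash
python3 -c "
from h import *
go(.506,.205,.15,-61.2)
d=robot.snapshot('top');bottles(d,(112,176,196,254))"
```

```text
t 3.65 tcp [ 0.4802 -0.0048  0.1674] yaw -0.1 w 0.0004 -> d [ 0.0253 -0.2098  0.0179] turn 61.1
mean [0.571  0.1236] axis deg nan ext nan nan cap [nan nan] cap tip [nan nan]
mean [0.5182 0.1816] axis deg 118.1 ext -0.0283 0.0347 cap [0.5053 0.2061] cap tip [0.5019 0.2122]
mean [0.4665 0.2782] axis deg 133.7 ext -0.0284 0.0354 cap [0.4467 0.2995] cap tip [0.4421 0.3038]h.py:34: RuntimeWarning: Mean of empty slice.
  cp=P[dark<70].mean(0); a=a*np.sign(a@(cp-mu)); pr=(P-mu)@a
  ret = um.true_divide(
```

The zero key reached its stop and came back up. Now to bottle A: the fingers will close on the outer part of the cap, so that the bottle can pivot about the closing line.

```bash
sed -i 's/if st\[4\]>600: continue/if st[4]>600 or (H[...,2][m]<70).sum()<5: continue/' h.py
```

{"op": "jog_arm", "data": {"segments": [0.04,0.96,-8.52,2,15.25,0.04,0.96,-8.52,2,15.25,0.04,0.96,-8.52,2,15.25,0.04,0.96,-8.52,2,15.25,0.04,0.96,-8.52,2,15.25,0.04,0.96,-8.52,2,15.25,0.04,0.96,-8.52,2,15.25,0.04,0.96,-8.52,2,15.25,0.04,0.96,-8.52,2,15.25,0.04,0.96,-8.52,2,15.25], "clamp_n": 20}}

```text
t: 4.53
tcp_pos: [0.5006, 0.2082, 0.1102]
eef_rot: [[0.481, -0.876, -0.001], [-0.876, -0.481, -0.002], [0.001, 0.002, -1.0]]
contact_force: [0.7, -0.4, -0.6]
gripper_width: 0.0399
gripper_force: 0.0
```

```bash
python3 -c "
from h import *
go(.5037,.2086,.011,-61.4)
d=robot.snapshot('wrist');np.savez('w2.npz',**d);cv2.imwrite('pics/w2.png',d['pixels'][:,:,::-1])"
```

```text
t 4.53 tcp [0.5006 0.2082 0.1102] yaw -61.2 w 0.0399 -> d [ 0.001  -0.0031  0.0992] turn 0.2
```

View pics/w2.png

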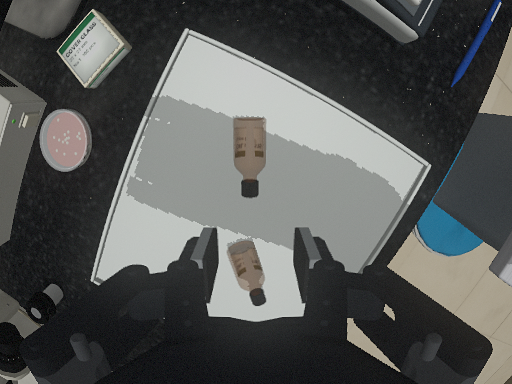

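Bottle A lies in line with the tool, its cap at (250,188). Bottle B is clear behind it, so I'll descend, grip the cap and lift.

{"op": "jog_arm", "data": {"segments": [0.04,0.04,-0.12,1.6,0,0.04,0.04,-0.12,3.2,0,0.04,0.04,-0.12,3.96,0,0.04,0.04,-0.12,3.96,0]}}

```text
t: 4.92
tcp_pos: [0.5018, 0.2073, 0.0083]
eef_rot: [[0.485, -0.874, -0.007], [-0.874, -0.485, -0.002], [-0.001, 0.007, -1.0]]
contact_force: [-0.9, 0.7, -0.1]
gripper_width: 0.0402
gripper_force: 0.0
```

{"op": "jog_arm", "data": {"segments": [0.005,0,0,0,0,0.005,0,0,0,0,0.005,0,0,0,0,0.005,0,0,0,0,0.005,0,0,0,0,0.005,0,0,0,0]}}

```text
t: 5.42
tcp_pos: [0.505, 0.2085, 0.0132]
eef_rot: [[0.483, -0.875, 0.001], [-0.875, -0.483, 0.001], [-0.0, -0.002, -1.0]]
contact_force: [-0.3, 0.6, 0.7]
gripper_width: 0.0145
gripper_force: 18.7
```

{"op": "jog_arm", "data": {"segments": [0.005,0,0,-0.4,0,0.005,0,0,-0.8,0,0.005,0,0,-1.2,0,0.005,0,0,-1.6,0,0.005,0,0,-2.4,0,0.005,0,0,-3.2,0,0.005,0,0,-4,0,0.005,0,0,-4,0]}}

```text
t: 6.08
tcp_pos: [0.5065, 0.2087, 0.1166]
eef_rot: [[0.483, -0.876, 0.005], [-0.876, -0.483, 0.003], [0.0, -0.006, -1.0]]
contact_force: [-0.9, 0.1, -0.0]
gripper_width: 0.0133
gripper_force: 19.5
```

```bash
python3 -c "
from h import *
d=robot.snapshot('wrist');e=robot.snapshot('scene')
cv2.imwrite('pics/w3.png',np.hstack([d['pixels'][100:340,150:400],cv2.resize(e['pixels'][170:330,90:257],(250,240))])[:,:,::-1])"
```

```text
(no output)
```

View pics/w3.png

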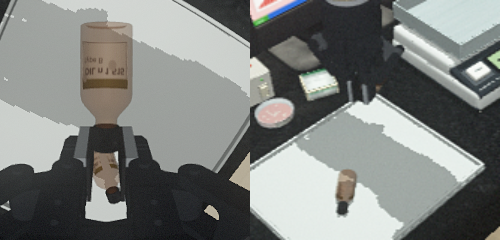

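The cap is held and the bottle stays level: it doesn't swing by itself. I'll stand it up in the corner between the pan's floor and right wall, with the base edge in the corner and the cap taken along an arc about it.

```bash
python3 -c "
from h import *
go(.63,-.085,.16,-92.4)"
```

```text
t 6.18 tcp [0.505  0.2086 0.1136] yaw -61.1 w 0.0129 -> d [ 0.3174  0.0324 -0.0465] turn 31.3
```

Scaled: 0.317 m is 12.68, -0.05 m is -2, 31 degrees is 7.75.

{"op": "jog_arm", "data": {"segments": [0.005,0.8,0,-1.2,1.25,0.005,12.68,1.28,-2,7.75,0.005,12.68,1.28,-2,7.75,0.005,12.68,1.28,-2,7.75,0.005,12.68,1.28,-2,7.75,0.005,12.68,1.28,-2,7.75,0.005,12.68,1.28,-2,7.75,0.005,12.68,1.28,-2,7.75,0.005,12.68,1.28,-2,7.75,0.005,12.68,1.28,-2,7.75]}}

```text
t: 7.02
tcp_pos: [0.6296, -0.0898, 0.1619]
eef_rot: [[-0.043, -0.999, -0.0], [-0.999, 0.043, -0.002], [0.002, 0.0, -1.0]]
contact_force: [0.2, -0.4, -0.9]
gripper_width: 0.0131
gripper_force: 19.5
```

{"op": "jog_arm", "data": {"segments": [0.005,0,0,0,0,0.005,0,0,0,0]}}

```text
t: 7.18
tcp_pos: [0.6291, -0.0834, 0.1614]
eef_rot: [[-0.036, -0.999, -0.002], [-0.999, 0.036, 0.001], [-0.001, 0.002, -1.0]]
contact_force: [-0.3, 0.2, -0.7]
gripper_width: 0.0132
gripper_force: 19.5
```

```bash
python3 -c "
from h import *
go(.63,-.085,.089,-92.4)
d=robot.snapshot('wrist');np.savez('w4.npz',**d);e=robot.snapshot('top')
cv2.imwrite('pics/w4.png',np.hstack([d['pixels'][:330,60:460],cv2.resize(e['pixels'][130:240,210:330],(360,330))])[:,:,::-1])"
```

```text
t 7.18 tcp [ 0.6291 -0.0834  0.1614] yaw -92.1 w 0.0132 -> d [ 0.0017 -0.0011  0.0724] turn 0.3
```

View pics/w4.png

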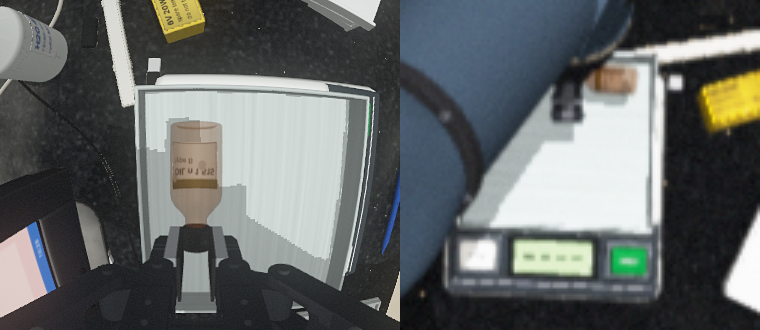

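Bottle A is held level over the pan, its base just inside the right wall. I'll lower it.

Scaled: 0.066 m is 2.64, 0.055 m is 2.2.

{"op": "jog_arm", "data": {"segments": [0.005,0,0,1.2,0,0.005,0,0,2.2,0,0.005,0,0,2.64,0,0.005,0,0,2.64,0,0.005,0,0,2.64,0]}}

```text
t: 7.7
tcp_pos: [0.6296, -0.0843, 0.0965]
eef_rot: [[-0.036, -0.999, -0.001], [-0.999, 0.036, 0.0], [0.0, 0.001, -1.0]]
contact_force: [-1.2, -0.9, -0.1]
gripper_width: 0.0127
gripper_force: 19.1
```

{"op": "jog_arm", "data": {"segments": [0.005,0,0,0.12,0,0.005,0,0,0.24,0,0.005,0,0,0.24,0]}}

```text
t: 7.95
tcp_pos: [0.6301, -0.0848, 0.0908]
eef_rot: [[-0.037, -0.999, 0.001], [-0.999, 0.037, 0.0], [-0.0, -0.001, -1.0]]
contact_force: [0.1, 0.1, 0.5]
gripper_width: 0.013
gripper_force: 19.3
```

{"op": "jog_arm", "data": {"segments": [0.005,0.4,0,0,0,0.005,0.64,0,0,0,0.005,0.76,0,0,0,0.005,0.76,0,0,0]}}

```text
t: 8.28
tcp_pos: [0.6289, -0.1034, 0.0903]
eef_rot: [[-0.037, -0.999, -0.0], [-0.999, 0.037, 0.002], [-0.002, 0.0, -1.0]]
contact_force: [1.0, 4.4, -0.4]
gripper_width: 0.0129
gripper_force: 20.4
```

The wall contact is at TCP y -0.1034. In the corner the base's upper edge would catch on the wall, so I'll use the top edge of the wall as the pivot. The base face will press on it about 8 mm below the axis.

Units first: shifts go in units of 25 mm and turns go in units of 4 degrees. So -0.02 m is -0.8, -0.008 m is -0.32.

{"op": "jog_arm", "data": {"segments": [0.005,-0.32,0,0,0,0.005,-0.32,0,-0.8,0,0.005,-0.32,0,-0.8,0,0.005,-0.16,0,-0.8,0,0.005,0,0,-0.8,0,0.005,0.04,0,-0.8,0,0.005,0.04,0,-0.8,0]}}

```text
t: 8.87
tcp_pos: [0.6286, -0.104, 0.1095]
eef_rot: [[-0.037, -0.999, -0.001], [-0.999, 0.037, 0.002], [-0.002, 0.001, -1.0]]
contact_force: [0.3, 4.9, 0.5]
gripper_width: 0.0132
gripper_force: 20.5
```

{"op": "jog_arm", "data": {"segments": [0.005,0.04,0,-0.16,0,0.005,0.12,0,-0.44,0,0.005,0.2,0,-0.64,0,0.005,0.3,0,-0.84,0,0.005,0.3,0,-0.84,0]}}

```text
t: 9.28
tcp_pos: [0.6289, -0.1125, 0.1322]
eef_rot: [[-0.037, -0.999, 0.001], [-0.999, 0.037, 0.001], [-0.001, -0.001, -1.0]]
contact_force: [-0.6, 6.8, 3.4]
gripper_width: 0.013
gripper_force: 20.1
```

```bash
python3 -c "
from h import *
go(.63,-.085,.089,-92.4)
d=robot.snapshot('wrist');np.savez('w5.npz',**d);e=robot.snapshot('scene')
cv2.imwrite('pics/w5.png',np.hstack([d['pixels'][:330,60:460],cv2.resize(e['pixels'][120:230,180:300],(360,330))])[:,:,::-1])"
```

```text
t 9.28 tcp [ 0.6289 -0.1125  0.1322] yaw -92.1 w 0.013 -> d [-0.0275 -0.0001  0.0432] turn 0.3
```

View pics/w5.png

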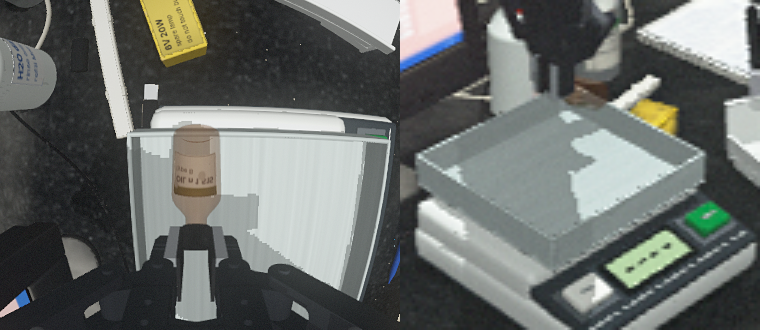

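The base sits at the wall edge and the force direction is right. I'll continue the arc.

{"op": "jog_arm", "data": {"segments": [0.005,0.24,0,-0.36,0,0.005,0.552,0,-0.664,0,0.005,0.552,0,-0.664,0]}}

```text
t: 9.63
tcp_pos: [0.6286, -0.1295, 0.15]
eef_rot: [[-0.04, -0.999, 0.003], [-0.999, 0.04, -0.002], [0.002, -0.003, -1.0]]
contact_force: [1.2, 3.3, 5.1]
gripper_width: 0.0131
gripper_force: 20.1
```

{"op": "jog_arm", "data": {"segments": [0.005,0.36,0,-0.24,0,0.005,0.748,0,-0.44,0,0.005,0.748,0,-0.44,0]}}

```text
t: 9.88
tcp_pos: [0.6272, -0.1494, 0.1605]
eef_rot: [[-0.041, -0.999, 0.002], [-0.999, 0.041, -0.003], [0.003, -0.002, -1.0]]
contact_force: [-0.0, -0.5, 0.1]
gripper_width: 0.0128
gripper_force: 19.6
```

```bash
python3 -c "
from h import *
go(.63,-.085,.089,-92.4)
d=robot.snapshot('wrist');np.savez('w6.npz',**d);e=robot.snapshot('scene')
cv2.imwrite('pics/w6.png',np.hstack([d['pixels'][:330,60:460],cv2.resize(e['pixels'][120:230,180:300],(360,330))])[:,:,::-1])"
```

```text
t 9.88 tcp [ 0.6272 -0.1494  0.1605] yaw -92.3 w 0.0128 -> d [-0.0647 -0.0001  0.0713] turn 0.1
```

View pics/w6.png

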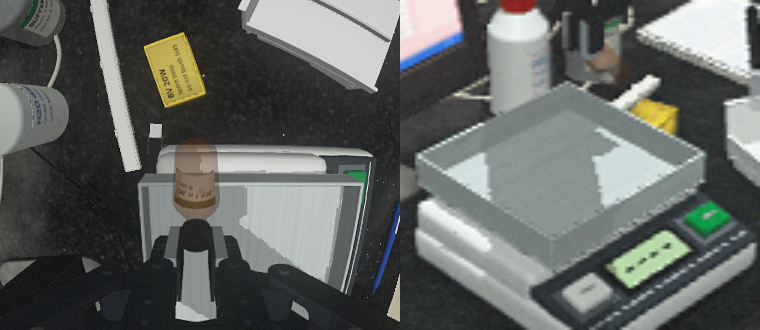

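The bottle has turned to roughly 45–50° and passed over the wall edge. I'll back it into the pan and let the inner wall face push the base the rest of the way to upright.

Scaled: 0.0305 m is 1.22, -0.056 m is -2.24.

{"op": "jog_arm", "data": {"segments": [0.005,-1.2,0,-0.4,0,0.005,-2.24,0,-0.4,0,0.005,-2.24,0,0.4,0,0.005,-2.24,0,1.2,0,0.005,-2.24,0,1.22,0]}}

```text
t: 10.4
tcp_pos: [0.6278, -0.087, 0.1249]
eef_rot: [[-0.035, -0.999, -0.005], [-0.999, 0.035, 0.001], [-0.001, 0.005, -1.0]]
contact_force: [-1.2, 0.5, 0.1]
gripper_width: 0.0129
gripper_force: 19.6
```

{"op": "jog_arm", "data": {"segments": [0.005,0.4,0,0,0,0.005,0.72,0,0,0,0.005,0.72,0,0,0]}}

```text
t: 10.65
tcp_pos: [0.6289, -0.1109, 0.1299]
eef_rot: [[-0.041, -0.999, 0.002], [-0.999, 0.041, -0.002], [0.002, -0.002, -1.0]]
contact_force: [-0.6, -1.4, 0.5]
gripper_width: 0.0131
gripper_force: 19.6
```

{"op": "jog_arm", "data": {"segments": [0.005,0.2,0,-0.12,0,0.005,0.4,0,-0.24,0,0.005,0.6,0,-0.32,0,0.005,0.72,0,-0.32,0,0.005,0.72,0,-0.32,0]}}

```text
t: 11.07
tcp_pos: [0.6283, -0.1259, 0.1369]
eef_rot: [[-0.038, -0.999, 0.001], [-0.999, 0.038, -0.0], [0.0, -0.001, -1.0]]
contact_force: [-0.4, 0.2, -0.1]
gripper_width: 0.0125
gripper_force: 19.5
```

{"op": "jog_arm", "data": {"segments": [0.005,0.2,0,-0.02,0,0.005,0.4,0,-0.04,0,0.005,0.6,0,-0.04,0,0.005,0.64,0,-0.04,0,0.005,0.68,0,-0.04,0,0.005,0.68,0,-0.04,0]}}

```text
t: 11.57
tcp_pos: [0.6275, -0.1421, 0.1373]
eef_rot: [[-0.037, -0.999, -0.0], [-0.999, 0.037, 0.0], [0.0, 0.0, -1.0]]
contact_force: [-0.5, 1.0, 0.1]
gripper_width: 0.0129
gripper_force: 19.6
```

```bash
python3 -c "
from h import *
d=robot.snapshot('wrist');e=robot.snapshot('scene')
cv2.imwrite('pics/w7.png',np.hstack([d['pixels'][:330,60:460],cv2.resize(e['pixels'][120:230,180:300],(360,330),interpolation=cv2.INTER_CUBIC)])[:,:,::-1])"
```

```text
(no output)
```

View pics/w7.png

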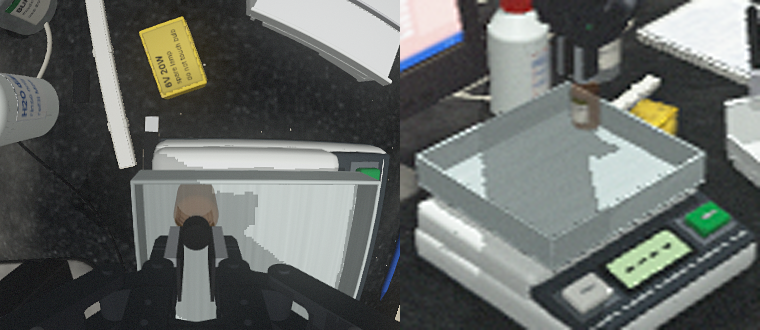

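The bottle is now nearly upright inside the pan. I'll finish squaring it on the wall, back off, press the base flat on the floor, then release.

{"op": "jog_arm", "data": {"segments": [0.005,0.16,0,0,0,0.005,0.28,0,0,0,0.005,0.32,0,0,0,0.005,0.32,0,0,0]}}

```text
t: 12.0
tcp_pos: [0.6273, -0.1503, 0.1375]
eef_rot: [[-0.037, -0.999, 0.0], [-0.999, 0.037, -0.0], [0.0, -0.0, -1.0]]
contact_force: [-0.1, 0.9, -0.7]
gripper_width: 0.0128
gripper_force: 19.7
```

{"op": "jog_arm", "data": {"segments": [0.005,-0.4,0,0,0,0.005,-0.8,0,0.08,0,0.005,-0.8,0,0.16,0,0.005,-0.8,0,0.2,0,0.005,-0.8,0,0.2,0]}}

```text
t: 12.42
tcp_pos: [0.6279, -0.1294, 0.132]
eef_rot: [[-0.036, -0.999, -0.001], [-0.999, 0.036, -0.0], [0.0, 0.001, -1.0]]
contact_force: [-0.3, 0.3, -0.8]
gripper_width: 0.0127
gripper_force: 19.5
```

{"op": "jog_arm", "data": {"segments": [0.005,0,0,0.08,0,0.005,0,0,0.08,0]}}

```text
t: 12.58
tcp_pos: [0.6288, -0.1306, 0.1313]
eef_rot: [[-0.037, -0.999, 0.002], [-0.999, 0.037, -0.001], [0.001, -0.002, -1.0]]
contact_force: [-0.5, -0.1, 5.9]
gripper_width: 0.0129
gripper_force: 20.9
```

{"op": "jog_arm", "data": {"segments": [0.005,0,0,0.08,0,0.005,0,0,0.08,0]}}

```text
t: 12.75
tcp_pos: [0.6296, -0.1312, 0.1306]
eef_rot: [[-0.038, -0.999, 0.004], [-0.999, 0.038, -0.001], [0.001, -0.004, -1.0]]
contact_force: [-1.8, 0.7, 14.1]
gripper_width: 0.0131
gripper_force: 24.4
```

Scaled: -0.07 m is -2.8, -0.04 m is -1.6.

{"op": "jog_arm", "data": {"segments": [0.005,0,0,-0.14,0,0.005,0,0,-0.14,0,0.016,0,0,-0.14,0,0.018,0,0,-0.14,0,0.024,0,0,-0.14,0,0.03,0,0,-0.14,0,0.03,0,0,-0.14,0,0.03,0,0,-0.8,0,0.03,0,0,-1.6,0,0.03,0,0,-2.8,0]}}

```text
t: 13.58
tcp_pos: [0.6269, -0.1293, 0.1971]
eef_rot: [[-0.037, -0.999, -0.004], [-0.999, 0.037, 0.001], [-0.0, 0.004, -1.0]]
contact_force: [0.8, -0.0, 0.4]
gripper_width: 0.0297
gripper_force: 0.0
```

```bash
python3 -c "
from h import *
d=robot.snapshot('wrist');e=robot.snapshot('top')
bottles(e,(112,176,196,254)); go(.45,.296,.16,-46.5)
cv2.imwrite('pics/w8.png',np.hstack([d['pixels'][:330,60:460],cv2.resize(e['pixels'][130:240,210:330],(360,330),interpolation=cv2.INTER_CUBIC)])[:,:,::-1])"
```

```text
t 13.68 tcp [ 0.6299 -0.1313  0.2027] yaw -92.1 w 0.0299 -> d [-0.4203  0.196   0.0408] turn -45.6
```

View pics/w8.png

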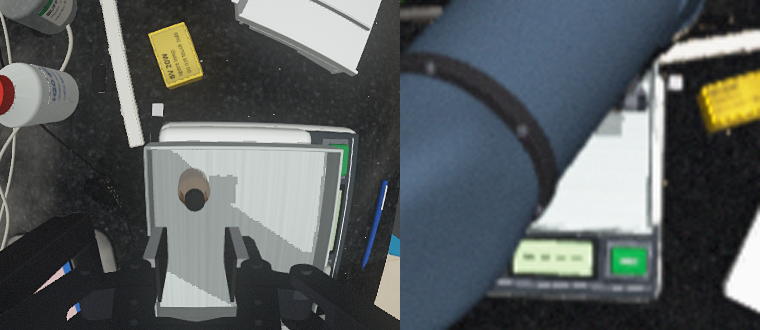

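Bottle A stands upright and free, with its cap at (195,200). The arm hides B in the top view, so I'll use the scene camera for B while moving over.

Scaled: -0.42 m is -16.8, 0.196 m is 7.84, -46 degrees is -11.5.

{"op": "jog_arm", "data": {"segments": [0.04,-16.8,7.84,1.2,-11.5,0.04,-16.8,7.84,1.2,-11.5,0.04,-16.8,7.84,1.2,-11.5,0.04,-16.8,7.84,1.2,-11.5,0.04,-16.8,7.84,1.2,-11.5,0.04,-16.8,7.84,1.2,-11.5,0.04,-16.8,7.84,1.2,-11.5]}}

```text
t: 14.27
tcp_pos: [0.5136, 0.1399, 0.1795]
eef_rot: [[0.698, -0.716, 0.0], [-0.716, -0.698, 0.0], [-0.0, -0.001, -1.0]]
contact_force: [1.8, 0.8, -0.5]
gripper_width: 0.0398
gripper_force: 0.0
```

```bash
python3 -c "
from h import *
e=robot.snapshot('scene');bottles(e,(100,240,215,330))
e=robot.snapshot('top');bottles(e,(112,176,196,254)); go(.4449,.3009,.11,-46.5)"
```

```text
mean [0.5056 0.1045] axis deg -172.7 ext -0.0529 0.0422 cap [0.5044 0.1004] cap tip [0.4637 0.0992]
mean [0.4609 0.2852] axis deg 133.9 ext -0.0272 0.0328 cap [0.4467 0.3002] cap tip [0.4382 0.3089]
mean [0.3437 0.248 ] axis deg 98.2 ext -0.0395 0.0311 cap [0.3408 0.2491] cap tip [0.3393 0.2788]
mean [0.4798 0.3891] axis deg 177.2 ext -0.0204 0.0187 cap [0.4783 0.3913] cap tip [0.4611 0.39  ]
t 14.37 tcp [0.5115 0.1459 0.1784] yaw -45.4 w 0.0395 -> d [-0.1568 -0.0614  0.0692] turn 1.1
```

Bottle B hasn't moved (cap at 0.447, 0.300). I'll go and grip it.

{"op": "jog_arm", "data": {"segments": [0.04,-6.28,-2.44,2.72,0.25,0.04,-6.28,-2.44,2.72,0.25,0.04,-6.28,-2.44,2.72,0.25,0.04,-6.28,-2.44,2.72,0.25,0.04,-6.28,-2.44,2.72,0.25,0.04,-6.28,-2.44,2.72,0.25,0.04,-6.28,-2.44,2.72,0.25]}}

```text
t: 14.95
tcp_pos: [0.4496, 0.2938, 0.1111]
eef_rot: [[0.682, -0.732, -0.0], [-0.732, -0.682, -0.001], [0.0, 0.001, -1.0]]
contact_force: [-0.1, -1.2, 0.2]
gripper_width: 0.0397
gripper_force: 0.0
```

```bash
python3 -c "
from h import *
w=robot.snapshot('wrist');np.savez('w9.npz',**w);print(w['intrinsics'],w['rvec'],w['tvec'])
R,t,K=cam(w)
H=hsv(w)
for c,st,m in comps((H[...,2]<60),60):
    if 200<c[0]<320 and 120<c[1]<300 and st[4]<1500:
        v=(c-K[:2,2])/K[0,0]; th=np.hypot(*v); r=R.T@np.r_[v/th*np.sin(th),np.cos(th)]; o=-R.T@t
        print(c,st,(o+r*(.017-o[2])/r[2]).round(4))
go(.4452,.3005,.011,-46.5)"
```

```text
[[297.31863964   0.         255.4796871 ]
 [  0.         297.31863964 190.02635569]
 [  0.           0.           1.        ]] [-1.10365493  2.80536405  0.39037598] [0.52874526 0.08498725 0.28831887]
[251.86594203 198.20289855] [244 190  17  18 276] [0.4479 0.2993 0.017 ]
t 15.0 tcp [0.4505 0.2927 0.1117] yaw -47.2 w 0.0399 -> d [-0.0095 -0.0015  0.1007] turn -0.7
```

{"op": "jog_arm", "data": {"segments": [0.04,0,0,0,0,0.04,0,0,0,0,0.04,0,0,0,0], "quiet": true}}

```text
ok
```

```bash
python3 -c "
from h import *
go(.4452,.3005,.011,-46.5)"
```

```text
t 15.25 tcp [0.4508 0.2926 0.1121] yaw -47.2 w 0.04 -> d [-0.0096 -0.0012  0.1011] turn -0.7
```

{"op": "jog_arm", "data": {"segments": [0.04,-0.384,-0.04,1.2,-0.25,0.04,-0.384,-0.04,2.8,-0.25,0.04,-0.384,-0.04,4,-0.25,0.04,-0.384,-0.04,4,-0.25,0.005,-0.384,-0.04,4,-0.25,0.005,-0.384,-0.04,4,-0.25,0.005,-0.384,-0.04,4,-0.25,0.005,-0.384,-0.04,4,-0.25,0.005,-0.384,-0.04,4,-0.25,0.005,-0.384,-0.04,4,-0.25], "clamp_n": 20}}

```text
t: 16.08
tcp_pos: [0.4445, 0.302, 0.0126]
eef_rot: [[0.693, -0.721, 0.001], [-0.721, -0.693, 0.001], [-0.0, -0.002, -1.0]]
contact_force: [-0.5, 0.3, 1.7]
gripper_width: 0.013
gripper_force: 19.2
```

{"op": "jog_arm", "data": {"segments": [0.005,0,0,-1.2,0,0.005,0,0,-2.8,0,0.005,0,0,-4.4,0,0.005,0,0,-6,0,0.005,0,0,-6,0]}}

```text
t: 16.5
tcp_pos: [0.4473, 0.3025, 0.1686]
eef_rot: [[0.693, -0.721, 0.008], [-0.721, -0.693, 0.006], [0.001, -0.01, -1.0]]
contact_force: [2.2, 0.6, 0.1]
gripper_width: 0.0132
gripper_force: 19.1
```

```bash
python3 -c "
from h import *
go(.545,-.085,.165,-92.1)"
```

```text
t 16.5 tcp [0.4473 0.3025 0.1686] yaw -46.2 w 0.0132 -> d [0.3472 0.198  0.0019] turn 45.9
```

Scaled: 0.347 m is 13.88, 0.198 m is 7.92, 46 degrees is 11.5.

{"op": "jog_arm", "data": {"segments": [0.005,13.88,7.92,0,11.5,0.005,13.88,7.92,0,11.5,0.005,13.88,7.92,0,11.5,0.005,13.88,7.92,0,11.5,0.005,13.88,7.92,0,11.5,0.005,13.88,7.92,0,11.5,0.005,13.88,7.92,0,11.5,0.005,13.88,7.92,0,11.5,0.005,13.88,7.92,0,11.5,0.005,13.88,7.92,0,11.5]}}

```text
t: 17.33
tcp_pos: [0.5422, -0.0908, 0.1623]
eef_rot: [[-0.04, -0.999, 0.002], [-0.999, 0.04, -0.002], [0.002, -0.002, -1.0]]
contact_force: [-0.3, -0.3, 0.1]
gripper_width: 0.013
gripper_force: 19.1
```

{"op": "jog_arm", "data": {"segments": [0.005,0,0,0,0,0.005,0,0,0,0,0.005,0,0,0,0]}}

```text
t: 17.58
tcp_pos: [0.5417, -0.085, 0.1614]
eef_rot: [[-0.037, -0.999, -0.001], [-0.999, 0.037, 0.001], [-0.001, 0.001, -1.0]]
contact_force: [0.2, 0.3, 0.4]
gripper_width: 0.0132
gripper_force: 19.2
```

```bash
python3 -c "
from h import *
go(.545,-.1,.1105,-92.1)
d=robot.snapshot('wrist');np.savez('w10.npz',**d)"
```

```text
t 17.58 tcp [ 0.5417 -0.085   0.1614] yaw -92.1 w 0.0132 -> d [ 0.0149 -0.0039  0.0509] turn -0.0
```

Scaled: 0.0515 m is 2.06, 0.05 m is 2.

{"op": "jog_arm", "data": {"segments": [0.005,0.16,0,1.2,0,0.005,0.16,0,2,0,0.005,0.16,0,2.06,0,0.005,0.32,0,2.06,0,0.005,0.52,0,2.06,0,0.005,0.52,0,2.06,0]}}

```text
t: 18.13
tcp_pos: [0.5421, -0.1001, 0.1115]
eef_rot: [[-0.037, -0.999, 0.002], [-0.999, 0.037, -0.001], [0.001, -0.002, -1.0]]
contact_force: [0.6, 0.1, -0.3]
gripper_width: 0.0133
gripper_force: 19.2
```

{"op": "jog_arm", "data": {"segments": [0.005,0.08,0,0,0,0.005,0.08,0,0,0]}}

```text
t: 18.3
tcp_pos: [0.5418, -0.1008, 0.1109]
eef_rot: [[-0.037, -0.999, 0.001], [-0.999, 0.037, 0.001], [-0.001, -0.001, -1.0]]
contact_force: [-0.4, 0.7, -0.4]
gripper_width: 0.0129
gripper_force: 19.3
```

{"op": "jog_arm", "data": {"segments": [0.005,0.08,0,0,0,0.005,0.08,0,0,0]}}

```text
t: 18.47
tcp_pos: [0.5415, -0.1011, 0.1103]
eef_rot: [[-0.035, -0.999, -0.0], [-0.999, 0.035, 0.003], [-0.003, 0.0, -1.0]]
contact_force: [0.7, 6.0, 0.8]
gripper_width: 0.0132
gripper_force: 20.2
```

{"op": "jog_arm", "data": {"segments": [0.005,0.04,0,-0.16,0,0.005,0.12,0,-0.44,0,0.005,0.2,0,-0.64,0,0.005,0.3,0,-0.84,0,0.005,0.3,0,-0.84,0]}}

```text
t: 18.88
tcp_pos: [0.5416, -0.1096, 0.1322]
eef_rot: [[-0.036, -0.999, 0.001], [-0.999, 0.036, 0.002], [-0.002, -0.001, -1.0]]
contact_force: [-0.6, 6.4, 3.6]
gripper_width: 0.0133
gripper_force: 20.1
```

{"op": "jog_arm", "data": {"segments": [0.005,0.24,0,-0.36,0,0.005,0.552,0,-0.664,0,0.005,0.552,0,-0.664,0]}}

```text
t: 19.13
tcp_pos: [0.5412, -0.1265, 0.1498]
eef_rot: [[-0.039, -0.999, 0.003], [-0.999, 0.039, -0.001], [0.001, -0.003, -1.0]]
contact_force: [-0.3, 4.4, 6.4]
gripper_width: 0.0129
gripper_force: 20.3
```

{"op": "jog_arm", "data": {"segments": [0.005,0.36,0,-0.24,0,0.005,0.748,0,-0.44,0,0.005,0.748,0,-0.44,0]}}

```text
t: 19.38
tcp_pos: [0.5399, -0.1468, 0.1603]
eef_rot: [[-0.04, -0.999, 0.002], [-0.999, 0.04, -0.003], [0.003, -0.002, -1.0]]
contact_force: [-0.3, 0.4, 0.1]
gripper_width: 0.0129
gripper_force: 19.6
```

```bash
python3 -c "
from h import *
go(.542,-.09,.130,-92.1)"
```

```text
t 19.38 tcp [ 0.5399 -0.1468  0.1603] yaw -92.3 w 0.0129 -> d [-0.0569  0.0002  0.0301] turn -0.2
```

Scaled: -0.056 m is -2.24, 0.0305 m is 1.22.

{"op": "jog_arm", "data": {"segments": [0.005,-1.2,0,-0.4,0,0.005,-2.24,0,-0.4,0,0.005,-2.24,0,0.4,0,0.005,-2.24,0,1.2,0,0.005,-2.24,0,1.22,0]}}

```text
t: 19.8
tcp_pos: [0.5404, -0.0863, 0.1256]
eef_rot: [[-0.036, -0.999, -0.004], [-0.999, 0.036, 0.0], [0.0, 0.004, -1.0]]
contact_force: [-0.8, 0.5, 0.1]
gripper_width: 0.0129
gripper_force: 19.7
```

{"op": "jog_arm", "data": {"segments": [0.005,0.4,0,0,0,0.005,0.72,0,0,0,0.005,0.72,0,0,0]}}

```text
t: 20.05
tcp_pos: [0.5414, -0.1087, 0.1296]
eef_rot: [[-0.041, -0.999, 0.002], [-0.999, 0.041, -0.002], [0.002, -0.002, -1.0]]
contact_force: [-0.0, -0.8, 0.7]
gripper_width: 0.0132
gripper_force: 19.6
```

{"op": "jog_arm", "data": {"segments": [0.005,0.2,0,-0.12,0,0.005,0.4,0,-0.24,0,0.005,0.6,0,-0.32,0,0.005,0.72,0,-0.32,0,0.005,0.72,0,-0.32,0]}}

```text
t: 20.47
tcp_pos: [0.5407, -0.1238, 0.1366]
eef_rot: [[-0.038, -0.999, 0.001], [-0.999, 0.038, -0.0], [0.0, -0.001, -1.0]]
contact_force: [0.2, 0.0, -0.2]
gripper_width: 0.0128
gripper_force: 19.6
```

{"op": "jog_arm", "data": {"segments": [0.005,0.2,0,-0.02,0,0.005,0.4,0,-0.04,0,0.005,0.6,0,-0.04,0,0.005,0.72,0,-0.04,0,0.005,0.88,0,-0.04,0,0.005,1,0,-0.04,0,0.005,1,0,-0.04,0]}}

```text
t: 21.05
tcp_pos: [0.5395, -0.1487, 0.1372]
eef_rot: [[-0.038, -0.999, 0.0], [-0.999, 0.038, -0.0], [0.0, -0.0, -1.0]]
contact_force: [0.0, 0.6, 0.1]
gripper_width: 0.0131
gripper_force: 19.7
```

```bash
python3 -c "
from h import *
go(.542,-.127,.1312,-92.1)
d=robot.snapshot('wrist');np.savez('w11.npz',**d)"
```

```text
t 21.05 tcp [ 0.5395 -0.1487  0.1372] yaw -92.2 w 0.0131 -> d [-0.0217 -0.0017  0.006 ] turn -0.1
```

{"op": "jog_arm", "data": {"segments": [0.005,-0.4,0,0,0,0.005,-0.8,0,0.08,0,0.005,-0.8,0,0.16,0,0.005,-0.8,0,0.2,0,0.005,-0.8,0,0.2,0]}}

```text
t: 21.52
tcp_pos: [0.5403, -0.1275, 0.1319]
eef_rot: [[-0.036, -0.999, -0.0], [-0.999, 0.036, -0.0], [0.0, 0.0, -1.0]]
contact_force: [0.3, -0.3, -0.4]
gripper_width: 0.0127
gripper_force: 19.5
```

{"op": "jog_arm", "data": {"segments": [0.005,0,0,0.08,0,0.005,0,0,0.08,0]}}

```text
t: 21.68
tcp_pos: [0.5412, -0.1288, 0.1311]
eef_rot: [[-0.037, -0.999, 0.002], [-0.999, 0.037, -0.001], [0.001, -0.002, -1.0]]
contact_force: [0.1, 0.3, 8.5]
gripper_width: 0.0126
gripper_force: 21.9
```

{"op": "jog_arm", "data": {"segments": [0.005,0,0,0.08,0,0.005,0,0,0.08,0]}}

```text
t: 21.85
tcp_pos: [0.542, -0.1296, 0.13]
eef_rot: [[-0.038, -0.999, 0.004], [-0.999, 0.038, -0.002], [0.001, -0.005, -1.0]]
contact_force: [-1.3, -0.0, 17.4]
gripper_width: 0.0131
gripper_force: 26.5
```

```bash
python3 -c "
from h import *
d=robot.snapshot('wrist');e=robot.snapshot('scene')
cv2.imwrite('pics/w12.png',np.hstack([d['pixels'][:330,60:460],cv2.resize(e['pixels'][120:230,180:300],(360,330),interpolation=cv2.INTER_CUBIC)])[:,:,::-1])"
```

```text
(no output)
```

View pics/w12.png

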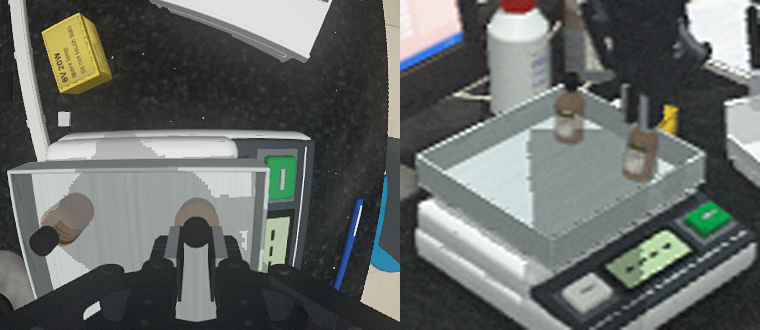

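Both bottles stand upright in the pan. I'll release B and go to the log key.

Scaled: -0.004 m is -0.16, -0.07 m is -2.8.

{"op": "jog_arm", "data": {"segments": [0.005,0,0,-0.16,0,0.005,0,0,-0.16,0,0.016,0,0,-0.16,0,0.018,0,0,-0.16,0,0.024,0,0,-0.16,0,0.03,0,0,-0.16,0,0.03,0,0,-0.16,0,0.03,0,0,-0.8,0,0.03,0,0,-1.6,0,0.03,0,0,-2.8,0]}}

```text
t: 22.78
tcp_pos: [0.5392, -0.1274, 0.1972]
eef_rot: [[-0.037, -0.999, -0.004], [-0.999, 0.037, 0.0], [-0.0, 0.004, -1.0]]
contact_force: [0.1, 0.1, 0.8]
gripper_width: 0.0301
gripper_force: 0.0
```

{"op": "jog_arm", "data": {"segments": [0,0,0.4,-0.4,-2.5,0,0,2,-0.4,-23,0,0.6,2.88,-0.4,-23,0,0.6,2.88,-0.4,-23,0,0.6,2.88,-0.4,-23,0,0.6,2.88,-0.4,-23,0,0.6,2.88,-0.4,-23,0,0.6,2.88,-0.4,-23,0,0.6,2.88,-0.4,-23,0,0.6,2.88,-0.4,-23]}}

```text
t: 23.62
tcp_pos: [0.4678, -0.1403, 0.2082]
eef_rot: [[0.939, -0.344, -0.0], [-0.344, -0.939, -0.0], [-0.0, 0.0, -1.0]]
contact_force: [-0.4, 0.0, 0.2]
gripper_width: 0.0002
gripper_force: 0.0
```

{"op": "jog_arm", "data": {"segments": [0,0,0,0,-10,0,0,0,0,-10,0,0,0,0,-10,0,0,0,0,-10,0,0,0,0,-10,0,0,0,0,-10]}}

```text
t: 24.12
tcp_pos: [0.4678, -0.1403, 0.2082]
eef_rot: [[0.94, 0.34, -0.0], [0.34, -0.94, 0.0], [-0.0, -0.0, -1.0]]
contact_force: [0.2, 0.1, 0.1]
gripper_width: 0.0001
gripper_force: 0.0
```

```bash
python3 -c "
from h import *
go(.472,-.1445,.07,0)
d=robot.snapshot('wrist');np.savez('w13.npz',**d)"
```

```text
t 24.12 tcp [ 0.4678 -0.1403  0.2082] yaw 19.9 w 0.0001 -> d [0.0026 0.0054 0.1382] turn 19.9
```

```bash
cat >> h.py <<'E'
def cloud(d):
    R,t,K=cam(d); z=d['z_map']; v,u=np.mgrid[:z.shape[0],:z.shape[1]]
    if 'fish' in d:
        a=(u-K[0,2])/K[0,0];b=(v-K[1,2])/K[1,1];th=np.hypot(a,b)+1e-9
        k=np.tan(th)/th; x,y=a*k,b*k
    else: x,y=(u-K[0,2])/K[0,0],(v-K[1,2])/K[1,1]
    P=np.stack([x*z,y*z,z],-1)-t; P=P@R; P[z<=0]=np.nan; return P
def caps(d,lo,hi,box):
    "dark blobs whose depth points lie at height lo..hi in the xy box"
    P=cloud(d); H=hsv(d); m=(P[...,2]>lo)&(P[...,2]<hi)&(P[...,0]>box[0])&(P[...,0]<box[1])&(P[...,1]>box[2])&(P[...,1]<box[3])&(H[...,2]<110)
    for c,st,k in comps(m,8): print('  blob',c.round(1),st[4],np.median(P[k],0).round(4),'zmax',np.nanmax(P[k][:,2]).round(4))
E
```

{"op": "jog_arm", "data": {"segments": [0,0.104,0.216,2.4,5,0,0.104,0.216,4,5,0,0.104,0.216,5.2,5,0,0.104,0.216,5.52,5,0,0.104,0.216,5.52,5,0,0.104,0.216,5.52,5]}}

```text
t: 24.67
tcp_pos: [0.4718, -0.1446, 0.0699]
eef_rot: [[1.0, -0.009, -0.002], [-0.009, -1.0, -0.0], [-0.002, 0.0, -1.0]]
contact_force: [0.3, -0.2, 1.0]
gripper_width: 0.0002
gripper_force: 0.0
```

```bash
python3 -c "
from h import *
for n in ('scene','top','wrist'):
    d=robot.snapshot(n); 
    if n=='wrist': d['fish']=1
    print(n);caps(d,.10,.155,(.51,.66,-.16,.0))
go(.472,-.1445,.062,0)"
```

```text
scene
  blob [236.6 151.1] 67 [ 0.623  -0.1281  0.1249] zmax 0.1431
  blob [260.4 162.2] 54 [ 0.5366 -0.1239  0.1317] zmax 0.1422
  blob [258.4 171.3] 14 [ 0.5336 -0.115   0.1082] zmax 0.1122
top
  blob [282.8 158.9] 30 [ 0.6239 -0.1323  0.139 ] zmax 0.1449
  blob [279.9 163.9] 14 [ 0.6167 -0.1245  0.1106] zmax 0.118
wrist
  blob [187.7 117. ] 2842 [ 0.5399 -0.1284  0.1415] zmax 0.144
  blob [235.1 107.1] 138 [ 0.5428 -0.1393  0.1141] zmax 0.1181
  blob [215.7 148.3] 10 [ 0.5285 -0.132   0.1153] zmax 0.1165
  blob [202.5 151. ] 8 [ 0.5277 -0.1277  0.116 ] zmax 0.1162
t 24.82 tcp [ 0.4732 -0.1448  0.0717] yaw -0.5 w -0.0002 -> d [-0.0012 -0.0003  0.0097] turn -0.5
```

Both bottles stand, with cap tops at about z 0.142, near (0.627, -0.130) and (0.540, -0.128). Next I'll press the log key.

Scaled: 0.013 m is 0.52, 0.011 m is 0.44.

{"op": "jog_arm", "data": {"segments": [0,-0.04,0,0.24,0,0,-0.04,0,0.36,0,0,-0.04,0,0.44,0,0,-0.04,0,0.52,0,0,-0.04,0,0.52,0]}}

```text
t: 25.23
tcp_pos: [0.4718, -0.1445, 0.0573]
eef_rot: [[1.0, -0.008, 0.001], [-0.008, -1.0, -0.0], [0.001, 0.0, -1.0]]
contact_force: [1.3, 1.6, 4.9]
gripper_width: 0.0
gripper_force: 1.9
```

{"op": "jog_arm", "data": {"segments": [0,0,0,0.08,0,0,0,0,0.08,0]}}

```text
t: 25.4
tcp_pos: [0.4721, -0.1446, 0.0555]
eef_rot: [[1.0, -0.009, 0.002], [-0.009, -1.0, -0.0], [0.002, 0.0, -1.0]]
contact_force: [0.9, 1.5, 8.8]
gripper_width: 0.0001
gripper_force: 4.1
```

{"op": "jog_arm", "data": {"segments": [0,0,0,0.08,0,0,0,0,0.08,0]}}

```text
t: 25.57
tcp_pos: [0.4723, -0.1446, 0.0548]
eef_rot: [[1.0, -0.009, 0.003], [-0.009, -1.0, 0.0], [0.003, -0.0, -1.0]]
contact_force: [-3.1, 3.4, 31.1]
gripper_width: 0.0
gripper_force: 15.3
```

{"op": "jog_arm", "data": {"segments": [0,0,0,0.06,0,0,0,0,0.06,0,0,0,0,0.06,0]}}

```text
t: 25.82
tcp_pos: [0.4723, -0.1446, 0.0544]
eef_rot: [[1.0, -0.009, 0.004], [-0.009, -1.0, 0.0], [0.004, -0.0, -1.0]]
contact_force: [-7.4, 4.9, 46.2]
gripper_width: 0.0003
gripper_force: 23.3
```

The log key reached its stop. I'll raise the tool, turn it to the rack yaw of -26° and measure the caps from the wrist camera.

{"op": "jog_arm", "data": {"segments": [0,0,0,-0.4,0,0,0,0,-1.6,0,0,0,0,-3.2,0,0.03,0,0,-4.8,0,0.03,0,0,-5.6,0,0.03,1.2,-0.4,-5.6,6.5,0.03,2,-0.6,-5.6,6.5,0.03,2,-0.6,-5.6,6.5,0.03,2,-0.6,-5.6,6.5,0.03,2,-0.6,-5.6,6.5]}}

```text
t: 26.65
tcp_pos: [0.5209, -0.1296, 0.1911]
eef_rot: [[0.894, -0.449, -0.002], [-0.449, -0.894, -0.0], [-0.001, 0.001, -1.0]]
contact_force: [0.2, -0.3, -0.7]
gripper_width: 0.0301
gripper_force: 0.0
```

```bash
python3 -c "
from h import *
d=robot.snapshot('wrist'); d['fish']=1;R,t,K=cam(d);s=robot.state()
print('cam-tcp in tool',np.array(s['eef_rot']).T@(-R.T@t-s['tcp_pos']))
caps(d,.139,.15,(.5,.66,-.16,.0))
d=robot.snapshot('scene');caps(d,.139,.15,(.5,.66,-.16,.0))
go(.541,-.1285,.132,-26)"
```

```text
cam-tcp in tool [ 0.0691583   0.00049141 -0.14251834]
  blob [187.3  67.7] 344 [ 0.6266 -0.1339  0.1416] zmax 0.1436
  blob [240.7 187.7] 328 [ 0.5395 -0.1281  0.1417] zmax 0.1434
  blob [236.2 145.1] 14 [ 0.6279 -0.131   0.1406] zmax 0.1427
  blob [260.1 157.9] 13 [ 0.5399 -0.1275  0.1403] zmax 0.1419
t 26.75 tcp [ 0.5208 -0.1298  0.1913] yaw -26.3 w 0.0297 -> d [ 0.0176 -0.0102  0.0593] turn -0.3
```

Scaled: 0.061 m is 2.44, 0.0162 m is 0.648.

{"op": "jog_arm", "data": {"segments": [0.03,0.648,-0.404,0,0,0.03,0.648,-0.404,1.2,0,0.03,0.648,-0.404,2.2,0,0.03,0.648,-0.404,2.44,0,0.03,0.648,-0.404,2.44,0,0.005,0.648,-0.404,2.44,0,0.005,0.648,-0.404,2.44,0,0.005,0.648,-0.404,2.44,0,0.005,0.648,-0.404,2.44,0,0.005,0.648,-0.404,2.44,0], "clamp_n": 20}}

```text
t: 27.58
tcp_pos: [0.5408, -0.1283, 0.1317]
eef_rot: [[0.895, -0.446, 0.002], [-0.446, -0.895, -0.0], [0.002, -0.001, -1.0]]
contact_force: [-1.1, -0.4, 6.1]
gripper_width: 0.0126
gripper_force: 21.1
```

{"op": "jog_arm", "data": {"segments": [0.005,0,0,-0.8,0,0.005,0,0,-2,0,0.005,0,0,-3.2,0,0.005,0,0,-3.2,0]}}

```text
t: 27.92
tcp_pos: [0.5426, -0.1293, 0.216]
eef_rot: [[0.895, -0.447, 0.008], [-0.447, -0.895, -0.001], [0.008, -0.002, -1.0]]
contact_force: [0.2, -0.7, 0.1]
gripper_width: 0.0131
gripper_force: 20.4
```

```bash
python3 -c "
from h import *
go(.4323,-.3923,.12,-26)"
```

```text
t 27.92 tcp [ 0.5426 -0.1293  0.216 ] yaw -26.5 w 0.0131 -> d [0.018  0.2848 0.0955] turn -0.5
```

Scaled: 0.285 m is 11.4, 0.08 m is 3.2.

{"op": "jog_arm", "data": {"segments": [0.005,0.72,11.4,0,0,0.005,0.72,11.4,0,0,0.005,0.72,11.4,0,0,0.005,0.72,11.4,0,0,0.005,0.72,11.4,0,0,0.005,0.72,11.4,0,0,0.005,0.72,11.4,0,0,0.005,0.72,11.4,2,0,0.005,0.72,11.4,3.2,0,0.005,0.72,11.4,3.2,0]}}

```text
t: 28.75
tcp_pos: [0.4265, -0.3887, 0.125]
eef_rot: [[0.895, -0.447, -0.007], [-0.447, -0.895, 0.006], [-0.009, -0.002, -1.0]]
contact_force: [-0.8, 1.1, -0.4]
gripper_width: 0.0127
gripper_force: 20.4
```

{"op": "jog_arm", "data": {"segments": [0.005,0,0,0,0,0.005,0,0,0,0]}}

```text
t: 28.92
tcp_pos: [0.4299, -0.3916, 0.1323]
eef_rot: [[0.895, -0.446, 0.001], [-0.446, -0.895, -0.001], [0.001, 0.0, -1.0]]
contact_force: [0.1, -0.1, 0.5]
gripper_width: 0.013
gripper_force: 20.4
```

```bash
python3 -c "
from h import *
go(.4323,-.3923,.09,-26)"
```

```text
t 28.92 tcp [ 0.4299 -0.3916  0.1323] yaw -26.5 w 0.013 -> d [ 0.0024 -0.0004  0.0423] turn -0.5
```

Lower to touch the bed, then rotate the bottle onto the slope by moving forward and down while pressing.

Scaled: 0.042 m is 1.68, 0.038 m is 1.52, -0.5 degrees is -0.125.

{"op": "jog_arm", "data": {"segments": [0.005,0.096,0,0.8,-0.125,0.005,0.096,0,1.52,-0.125,0.005,0.096,0,1.68,-0.125,0.005,0.096,0,1.68,-0.125]}}

```text
t: 29.25
tcp_pos: [0.432, -0.3921, 0.0896]
eef_rot: [[0.899, -0.438, 0.001], [-0.438, -0.899, -0.0], [0.001, -0.0, -1.0]]
contact_force: [-0.5, 0.2, -0.1]
gripper_width: 0.0127
gripper_force: 20.4
```

{"op": "jog_arm", "data": {"segments": [0.005,0,0,0.12,0,0.005,0,0,0.12,0]}}

```text
t: 29.42
tcp_pos: [0.4321, -0.3927, 0.087]
eef_rot: [[0.899, -0.438, 0.002], [-0.438, -0.899, -0.001], [0.002, 0.0, -1.0]]
contact_force: [0.2, 0.3, -0.3]
gripper_width: 0.0126
gripper_force: 20.4
```

{"op": "jog_arm", "data": {"segments": [0.005,0,0,0.12,0,0.005,0,0,0.12,0]}}

```text
t: 29.58
tcp_pos: [0.4327, -0.3932, 0.084]
eef_rot: [[0.899, -0.438, 0.003], [-0.438, -0.899, -0.002], [0.004, 0.001, -1.0]]
contact_force: [1.4, 0.2, 6.3]
gripper_width: 0.0126
gripper_force: 21.9
```

Scaled: 0.006 m is 0.24, 0.003 m is 0.12.

{"op": "jog_arm", "data": {"segments": [0.005,0.12,0,0.04,0,0.005,0.24,0,0.08,0,0.005,0.24,0,0.08,0]}}

```text
t: 29.83
tcp_pos: [0.4387, -0.3961, 0.0821]
eef_rot: [[0.899, -0.438, 0.003], [-0.438, -0.899, -0.003], [0.004, 0.001, -1.0]]
contact_force: [1.8, -0.6, 7.7]
gripper_width: 0.0121
gripper_force: 22.7
```

{"op": "jog_arm", "data": {"segments": [0.005,0.08,0,0.04,0,0.005,0.16,0,0.06,0,0.005,0.16,0,0.06,0]}}

```text
t: 30.08
tcp_pos: [0.4421, -0.3981, 0.0812]
eef_rot: [[0.899, -0.438, 0.004], [-0.438, -0.899, -0.003], [0.005, 0.001, -1.0]]
contact_force: [0.3, 0.4, 13.3]
gripper_width: 0.0126
gripper_force: 24.4
```

{"op": "jog_arm", "data": {"segments": [0.005,0,0,0.08,0,0.005,0,0,0.08,0]}}

```text
t: 30.25
tcp_pos: [0.4427, -0.3988, 0.0801]
eef_rot: [[0.899, -0.438, 0.006], [-0.438, -0.899, -0.004], [0.007, 0.001, -1.0]]
contact_force: [0.9, 0.6, 19.1]
gripper_width: 0.013
gripper_force: 29.4
```

Scaled: -0.1 m is -4, -0.07 m is -2.8.

{"op": "jog_arm", "data": {"segments": [0.005,0,0,-0.16,0,0.005,0,0,-0.16,0,0.016,0,0,-0.16,0,0.018,0,0,-0.16,0,0.024,0,0,-0.16,0,0.03,0,0,-0.16,0,0.03,0,0,-0.16,0,0.03,0,0,-1.2,0,0.03,0,0,-2.8,0,0.03,-1.6,0,-4,0]}}

```text
t: 31.08
tcp_pos: [0.4153, -0.3841, 0.1743]
eef_rot: [[0.9, -0.435, 0.004], [-0.435, -0.9, -0.004], [0.005, 0.002, -1.0]]
contact_force: [1.3, 0.0, 1.7]
gripper_width: 0.0298
gripper_force: 0.0
```

```bash
python3 -c "
from h import *
d=robot.snapshot('wrist'); d['fish']=1;caps(d,.06,.11,(.38,.56,-.5,-.25))
d=robot.snapshot('scene');caps(d,.06,.11,(.38,.56,-.5,-.25))
d=robot.snapshot('top');caps(d,.04,.11,(.38,.56,-.5,-.25))
go(.4323,-.3923,.09,-26)"
```

```text
  blob [193.   52.9] 29 [ 0.5433 -0.3895  0.0671] zmax 0.0828
  blob [257.2 161.3] 262 [ 0.4401 -0.3981  0.0919] zmax 0.0946
  blob [349.9 153.5] 49 [ 0.4363 -0.3922  0.0813] zmax 0.0925
  blob [369.1 233.6] 14 [ 0.4285 -0.3818  0.0494] zmax 0.0586
t 31.23 tcp [ 0.4096 -0.3825  0.1744] yaw -26.1 w 0.0298 -> d [ 0.0245 -0.0012  0.0844] turn -0.1
```

Bottle B stands square on the bed: its cap top is at (0.441, -0.398, 0.092), as expected. I'll go behind it with shut fingers and push low.

Scaled: -0.012 m is -0.48.

{"op": "jog_arm", "data": {"segments": [0,-0.48,0,0,0,0,-0.48,0,0,0,0,-0.48,0,0,0,0,-0.48,0,0,0], "clamp_n": 20}}

```text
t: 31.57
tcp_pos: [0.4003, -0.3768, 0.1716]
eef_rot: [[0.899, -0.438, -0.0], [-0.438, -0.899, 0.0], [-0.001, -0.0, -1.0]]
contact_force: [0.1, 0.1, -1.2]
gripper_width: -0.0002
gripper_force: 0.0
```

```bash
python3 -c "
from h import *
go(.4000,-.3780,.044,-26)"
```

```text
t 31.57 tcp [ 0.4003 -0.3768  0.1716] yaw -26.0 w -0.0002 -> d [0.0004 0.0012 0.1276] turn 0.0
```

{"op": "jog_arm", "data": {"segments": [0,0,0.04,1.6,0,0,0,0.04,3.2,0,0,0,0.04,4.4,0,0,0,0.04,5,0,0,0,0.04,5.08,0,0,0,0.04,5.08,0]}}

```text
t: 32.07
tcp_pos: [0.399, -0.3776, 0.0441]
eef_rot: [[0.899, -0.438, -0.002], [-0.438, -0.899, 0.001], [-0.002, -0.0, -1.0]]
contact_force: [-1.0, 0.6, 0.2]
gripper_width: 0.0003
gripper_force: 0.0
```

{"op": "jog_arm", "data": {"segments": [0,0.24,0,0.04,0,0,0.48,0,0.08,0,0,0.72,0,0.12,0,0,0.96,0,0.16,0,0,1.2,0,0.2,0,0,1.44,0,0.24,0,0,1.68,0,0.28,0,0,1.92,0,0.32,0,0,2.16,0,0.36,0,0,2.16,0,0.36,0]}}

```text
t: 32.9
tcp_pos: [0.449, -0.4017, 0.0359]
eef_rot: [[0.899, -0.438, 0.001], [-0.438, -0.899, -0.0], [0.001, 0.0, -1.0]]
contact_force: [0.9, -0.6, 0.3]
gripper_width: -0.0001
gripper_force: 0.0
```

```bash
python3 -c "
from h import *
go(.4000,-.3780,.044,-26)
d=robot.snapshot('scene');caps(d,.05,.11,(.38,.56,-.5,-.25))"
```

```text
t 32.9 tcp [ 0.449  -0.4017  0.0359] yaw -26.0 w -0.0001 -> d [-0.0545  0.0002 -0.0082] turn 0.0
  blob [348.7 149.9] 320 [ 0.4421 -0.3944  0.0903] zmax 0.1098
```

Scaled: 0.024 m is 0.96, 0.018 m is 0.72.

{"op": "jog_arm", "data": {"segments": [0,0.24,0,0.04,0,0,0.48,0,0.08,0,0,0.72,0,0.14,0,0,0.96,0,0.18,0,0,0.96,0,0.18,0]}}

```text
t: 33.37
tcp_pos: [0.4707, -0.4122, 0.0313]
eef_rot: [[0.899, -0.437, 0.001], [-0.437, -0.899, -0.0], [0.001, 0.0, -1.0]]
contact_force: [-0.3, -0.5, 0.8]
gripper_width: 0.0001
gripper_force: 0.0
```

{"op": "jog_arm", "data": {"segments": [0,0.08,0,0.012,0,0,0.16,0,0.024,0,0,0.16,0,0.024,0]}}

```text
t: 33.62
tcp_pos: [0.4731, -0.4137, 0.031]
eef_rot: [[0.899, -0.438, 0.0], [-0.438, -0.899, -0.0], [0.0, 0.0, -1.0]]
contact_force: [0.5, 0.7, -0.3]
gripper_width: -0.0002
gripper_force: 0.0
```

{"op": "jog_arm", "data": {"segments": [0,0.08,0,0.012,0,0,0.16,0,0.024,0,0,0.16,0,0.024,0]}}

```text
t: 33.87
tcp_pos: [0.4769, -0.4155, 0.0305]
eef_rot: [[0.899, -0.438, 0.0], [-0.438, -0.899, -0.0], [0.0, -0.0, -1.0]]
contact_force: [-0.1, 0.0, -0.8]
gripper_width: -0.0
gripper_force: 0.0
```

{"op": "jog_arm", "data": {"segments": [0,0.06,0,0.012,0,0,0.12,0,0.02,0,0,0.12,0,0.02,0]}}

```text
t: 34.12
tcp_pos: [0.4777, -0.416, 0.0296]
eef_rot: [[0.899, -0.439, -0.003], [-0.439, -0.899, 0.002], [-0.003, -0.001, -1.0]]
contact_force: [-4.5, 2.5, 2.1]
gripper_width: -0.0001
gripper_force: 2.7
```

{"op": "jog_arm", "data": {"segments": [0,0.06,0,0.012,0,0,0.12,0,0.02,0,0,0.12,0,0.02,0]}}

```text
t: 34.37
tcp_pos: [0.4778, -0.4162, 0.0287]
eef_rot: [[0.898, -0.44, -0.007], [-0.44, -0.898, 0.005], [-0.008, -0.001, -1.0]]
contact_force: [-12.1, 5.7, 7.1]
gripper_width: -0.0002
gripper_force: 7.2
```

```bash
python3 -c "
from h import *
d=robot.snapshot('wrist'); d['fish']=1;caps(d,.05,.11,(.38,.58,-.5,-.25))
d=robot.snapshot('top');caps(d,.05,.11,(.38,.56,-.5,-.25))"
```

```text
  blob [177. 164.] 31 [ 0.5343 -0.4099  0.0579] zmax 0.0589
  blob [  4.3 173.9] 21 [ 0.5705 -0.339   0.0751] zmax 0.0788
  blob [255.9 299.8] 18603 [ 0.4876 -0.4203  0.0951] zmax 0.11
```

The bottle is against the stop (13 N). I'll retract and verify.

Units first: shifts go in units of 25 mm and turns go in units of 4 degrees. So -0.18 m is -7.2, -0.13 m is -5.2.

{"op": "jog_arm", "data": {"segments": [0,-0.16,0,-0.04,0,0,-0.32,0,-0.08,0,0,-0.8,0,-0.2,0,0,-1.6,0,-0.4,0,0,-1.6,0,-2,0,0,-1.6,0,-3.6,0,0,-1.6,0,-5.2,0,0,-1.6,0,-7.2,0,0,-1.6,0,-7.2,0]}}

```text
t: 35.22
tcp_pos: [0.4476, -0.4031, 0.2165]
eef_rot: [[0.899, -0.439, 0.008], [-0.439, -0.899, -0.006], [0.01, 0.002, -1.0]]
contact_force: [1.3, -0.3, 0.6]
gripper_width: -0.0004
gripper_force: 0.0
```

```bash
python3 -c "
from h import *
d=robot.snapshot('wrist'); d['fish']=1;caps(d,.03,.11,(.44,.58,-.5,-.25))
d=robot.snapshot('scene');caps(d,.03,.11,(.44,.56,-.5,-.25));caps(d,.139,.15,(.5,.66,-.16,.0));bottles(d,(120,240,200,320))
go(.61,-.131,.2,-26)"
```

```text
  blob [198.9  97.8] 17 [ 0.5436 -0.3907  0.0739] zmax 0.0844
  blob [142.3 101.8] 30 [ 0.5697 -0.3376  0.0697] zmax 0.084
  blob [243.1 111. ] 516 [ 0.5088 -0.4246  0.0531] zmax 0.0813
  blob [176.5 108.9] 63 [ 0.5486 -0.3592  0.0459] zmax 0.0573
  blob [142.8 109.2] 13 [ 0.5649 -0.3302  0.0557] zmax 0.086
  blob [246.2 130.8] 13 [ 0.4929 -0.4148  0.0438] zmax 0.0509
  blob [179. 166.] 17 [ 0.4917 -0.3282  0.0325] zmax 0.0353
  blob [132.8 200.1] 84 [ 0.4829 -0.2577  0.0396] zmax 0.0458
  blob [180.  203.5] 26 [ 0.4532 -0.3093  0.0391] zmax 0.0434
  blob [335.9 143.4] 27 [ 0.5017 -0.4251  0.0736] zmax 0.0796
  blob [333.9 153.2] 11 [ 0.4981 -0.4124  0.0476] zmax 0.0494
  blob [236.3 145.1] 15 [ 0.6265 -0.1318  0.1406] zmax 0.1425
mean [0.6272 0.2218] axis deg 88.6 ext -0.0483 0.0422 cap [0.6282 0.2218] cap tip [0.6282 0.264 ]
mean [0.5298 0.1095] axis deg -176.3 ext -0.0203 0.0183 cap [0.5298 0.1087] cap tip [0.5115 0.1083]
t 35.32 tcp [ 0.4472 -0.4016  0.2125] yaw -26.0 w 0.0001 -> d [ 0.0277 -0.3146  0.0124] turn 0.0
```

B is at the stop, upright (cap top z about 0.081). Now bottle A, which still stands at (0.6268, -0.1325).

Scaled: -0.315 m is -12.6, 0.028 m is 1.12.

{"op": "jog_arm", "data": {"segments": [0.03,1.12,-12.6,0,0,0.03,1.12,-12.6,0,0,0.03,1.12,-12.6,0,0,0.03,1.12,-12.6,0,0,0.03,1.12,-12.6,0,0,0.03,1.12,-12.6,0,0,0.03,1.12,-12.6,0,0,0.03,1.12,-12.6,0,0,0.03,1.12,-12.6,0,0,0.03,1.12,-12.6,0,0]}}

```text
t: 36.15
tcp_pos: [0.6094, -0.1272, 0.2074]
eef_rot: [[0.901, -0.435, -0.002], [-0.435, -0.901, 0.001], [-0.002, 0.0, -1.0]]
contact_force: [0.1, -0.9, -0.1]
gripper_width: 0.0305
gripper_force: 0.0
```

```bash
python3 -c "
from h import *
d=robot.snapshot('wrist'); d['fish']=1;caps(d,.139,.15,(.5,.66,-.16,.0))
go(.627,-.132,.131,-26)"
```

```text
  blob [252.7 177.8] 286 [ 0.627  -0.1339  0.1417] zmax 0.1432
t 36.2 tcp [ 0.6086 -0.1294  0.208 ] yaw -25.9 w 0.0297 -> d [ 0.0179 -0.0058  0.0769] turn 0.1
```

{"op": "jog_arm", "data": {"segments": [0.03,0.728,-0.2,0,0,0.03,0.728,-0.2,1.2,0,0.03,0.728,-0.2,2.4,0,0.03,0.728,-0.2,3.06,0,0.03,0.728,-0.2,3.06,0,0.005,0.728,-0.2,3.06,0,0.005,0.728,-0.2,3.06,0,0.005,0.728,-0.2,3.06,0,0.005,0.728,-0.2,3.06,0,0.005,0.728,-0.2,3.06,0], "clamp_n": 20}}

```text
t: 37.03
tcp_pos: [0.6281, -0.1333, 0.134]
eef_rot: [[0.899, -0.438, 0.002], [-0.438, -0.899, -0.0], [0.001, -0.001, -1.0]]
contact_force: [0.1, 0.7, -0.2]
gripper_width: 0.0126
gripper_force: 20.9
```

{"op": "jog_arm", "data": {"segments": [0.005,0,0,-0.8,0,0.005,0,0,-2,0,0.005,0,0,-3.2,0,0.005,0,0,-3.2,0,0.005,0,0,-3.2,0]}}

```text
t: 37.45
tcp_pos: [0.6287, -0.1334, 0.2153]
eef_rot: [[0.899, -0.438, 0.004], [-0.438, -0.899, -0.001], [0.004, -0.001, -1.0]]
contact_force: [0.2, 0.5, -0.7]
gripper_width: 0.0125
gripper_force: 20.9
```

```bash
python3 -c "
from h import *
go(.4831,-.2881,.14,-26)"
```

```text
t 37.45 tcp [ 0.6287 -0.1334  0.2153] yaw -26.0 w 0.0125 -> d [-0.0634  0.203   0.0747] turn 0.0
```

Scaled: 0.203 m is 8.12, 0.08 m is 3.2.

{"op": "jog_arm", "data": {"segments": [0.005,-2.52,8.12,0,0,0.005,-2.52,8.12,0,0,0.005,-2.52,8.12,0,0,0.005,-2.52,8.12,0,0,0.005,-2.52,8.12,0,0,0.005,-2.52,8.12,0,0,0.005,-2.52,8.12,1.6,0,0.005,-2.52,8.12,3.2,0,0.005,-2.52,8.12,3.2,0,0.005,-2.52,8.12,3.2,0]}}

```text
t: 38.28
tcp_pos: [0.4808, -0.2869, 0.1316]
eef_rot: [[0.899, -0.438, -0.005], [-0.438, -0.899, 0.002], [-0.005, 0.0, -1.0]]
contact_force: [0.1, 0.5, -0.1]
gripper_width: 0.0122
gripper_force: 20.9
```

{"op": "jog_arm", "data": {"segments": [0.005,0,0,0.8,0,0.005,0,0,1.56,0,0.005,0,0,1.68,0,0.005,0,0,1.68,0]}}

```text
t: 38.62
tcp_pos: [0.4825, -0.2879, 0.0919]
eef_rot: [[0.899, -0.438, -0.0], [-0.438, -0.899, 0.0], [-0.0, -0.0, -1.0]]
contact_force: [0.0, 0.5, 0.3]
gripper_width: 0.0127
gripper_force: 20.9
```

```bash
python3 -c "
from h import *
go(.4831,-.2881,.09,-26)"
```

```text
t 38.62 tcp [ 0.4825 -0.2879  0.0919] yaw -26.0 w 0.0127 -> d [ 0.0006 -0.0001  0.0019] turn 0.0
```

Scaled: 0.003 m is 0.12.

{"op": "jog_arm", "data": {"segments": [0.005,0,0,0.12,0,0.005,0,0,0.12,0]}}

```text
t: 38.78
tcp_pos: [0.4829, -0.2883, 0.0892]
eef_rot: [[0.899, -0.438, 0.002], [-0.438, -0.899, -0.001], [0.002, 0.0, -1.0]]
contact_force: [-0.9, -1.0, 0.0]
gripper_width: 0.0125
gripper_force: 20.9
```

{"op": "jog_arm", "data": {"segments": [0.005,0,0,0.08,0,0.005,0,0,0.08,0]}}

```text
t: 38.95
tcp_pos: [0.4824, -0.288, 0.0865]
eef_rot: [[0.899, -0.438, 0.001], [-0.438, -0.899, -0.0], [0.001, -0.0, -1.0]]
contact_force: [-0.1, 1.0, -1.3]
gripper_width: 0.0124
gripper_force: 20.9
```

{"op": "jog_arm", "data": {"segments": [0.005,0,0,0.08,0,0.005,0,0,0.08,0]}}

```text
t: 39.12
tcp_pos: [0.4837, -0.2888, 0.0851]
eef_rot: [[0.899, -0.438, 0.004], [-0.438, -0.899, -0.002], [0.004, 0.0, -1.0]]
contact_force: [2.4, 0.2, 6.5]
gripper_width: 0.0125
gripper_force: 22.5
```

Scaled: 0.006 m is 0.24, 0.003 m is 0.12.

{"op": "jog_arm", "data": {"segments": [0.005,0.12,0,0.04,0,0.005,0.24,0,0.08,0,0.005,0.24,0,0.08,0]}}

```text
t: 39.37
tcp_pos: [0.4897, -0.2916, 0.0832]
eef_rot: [[0.899, -0.438, 0.004], [-0.438, -0.899, -0.002], [0.004, -0.0, -1.0]]
contact_force: [2.6, -0.2, 10.1]
gripper_width: 0.0125
gripper_force: 23.4
```

{"op": "jog_arm", "data": {"segments": [0.005,0.08,0,0.04,0,0.005,0.16,0,0.06,0,0.005,0.16,0,0.06,0]}}

```text
t: 39.62
tcp_pos: [0.4932, -0.2934, 0.0822]
eef_rot: [[0.899, -0.438, 0.004], [-0.438, -0.899, -0.002], [0.005, -0.0, -1.0]]
contact_force: [0.4, 0.9, 14.6]
gripper_width: 0.0122
gripper_force: 25.5
```

{"op": "jog_arm", "data": {"segments": [0.005,0,0,0.08,0,0.005,0,0,0.08,0]}}

```text
t: 39.78
tcp_pos: [0.4938, -0.2939, 0.081]
eef_rot: [[0.899, -0.438, 0.006], [-0.438, -0.899, -0.003], [0.007, -0.0, -1.0]]
contact_force: [0.7, 1.2, 19.2]
gripper_width: 0.0125
gripper_force: 30.7
```

Scaled: -0.1 m is -4, -0.07 m is -2.8.

{"op": "jog_arm", "data": {"segments": [0.005,0,0,-0.16,0,0.005,0,0,-0.16,0,0.016,0,0,-0.16,0,0.018,0,0,-0.16,0,0.024,0,0,-0.16,0,0.03,0,0,-0.16,0,0.03,0,0,-0.16,0,0.03,0,0,-1.2,0,0.03,0,0,-2.8,0,0.03,-1.6,0,-4,0]}}

```text
t: 40.62
tcp_pos: [0.4659, -0.28, 0.1758]
eef_rot: [[0.899, -0.437, 0.005], [-0.437, -0.899, -0.004], [0.006, 0.002, -1.0]]
contact_force: [1.7, -0.9, 1.6]
gripper_width: 0.0302
gripper_force: 0.0
```

{"op": "jog_arm", "data": {"segments": [0,-0.52,0,0,0,0,-0.52,0,0,0,0,-0.52,0,0,0,0,-0.52,0,0,0]}}

```text
t: 40.95
tcp_pos: [0.4501, -0.2719, 0.1731]
eef_rot: [[0.899, -0.438, 0.0], [-0.438, -0.899, 0.0], [-0.0, -0.0, -1.0]]
contact_force: [-0.2, 0.0, -0.2]
gripper_width: 0.0
gripper_force: 0.0
```

```bash
python3 -c "
from h import *
d=robot.snapshot('wrist'); d['fish']=1;caps(d,.06,.11,(.38,.58,-.5,-.25))
d=robot.snapshot('scene');caps(d,.06,.11,(.38,.56,-.5,-.25))
go(.4510,-.2735,.044,-26)"
```

```text
  blob [322.3  31.7] 48 [ 0.5473 -0.3808  0.0698] zmax 0.0848
  blob [387.7  39.8] 90 [ 0.521  -0.4339  0.0688] zmax 0.0862
  blob [390.9  59. ] 306 [ 0.5045 -0.4258  0.0783] zmax 0.0899
  blob [257.1 139. ] 286 [ 0.4903 -0.2931  0.092 ] zmax 0.0942
  blob [241.9 137.4] 13 [ 0.4948 -0.2814  0.0656] zmax 0.067
  blob [335.9 143.5] 26 [ 0.5024 -0.4229  0.0743] zmax 0.0789
  blob [313.  159.1] 28 [ 0.4871 -0.2881  0.0867] zmax 0.0938
  blob [311.8 167.7] 16 [ 0.4828 -0.2785  0.0664] zmax 0.0702
t 41.05 tcp [ 0.45   -0.2721  0.1728] yaw -26.0 w -0.0003 -> d [0.0016 0.0008 0.1288] turn 0.0
```

A is square on the bed in the left lane. Same low push.

{"op": "jog_arm", "data": {"segments": [0,0,0,1.6,0,0,0,0,3.2,0,0,0,0,4.4,0,0,0,0,5,0,0,0,0,5.12,0,0,0,0,5.12,0]}}

```text
t: 41.55
tcp_pos: [0.449, -0.2721, 0.0441]
eef_rot: [[0.899, -0.439, -0.003], [-0.439, -0.899, 0.001], [-0.003, 0.0, -1.0]]
contact_force: [0.1, -0.0, 0.0]
gripper_width: 0.0002
gripper_force: 0.0
```

{"op": "jog_arm", "data": {"segments": [0,0.24,0,0.04,0,0,0.48,0,0.08,0,0,0.72,0,0.12,0,0,0.96,0,0.16,0,0,1.2,0,0.2,0,0,1.44,0,0.24,0,0,1.68,0,0.28,0,0,1.92,0,0.32,0,0,2.16,0,0.36,0,0,2.16,0,0.36,0]}}

```text
t: 42.38
tcp_pos: [0.4992, -0.2962, 0.0362]
eef_rot: [[0.899, -0.438, 0.001], [-0.438, -0.899, -0.001], [0.001, 0.0, -1.0]]
contact_force: [-0.9, 0.7, -0.3]
gripper_width: -0.0001
gripper_force: 0.0
```

{"op": "jog_arm", "data": {"segments": [0,0.24,0,0.04,0,0,0.48,0,0.08,0,0,0.72,0,0.14,0,0,0.96,0,0.18,0,0,0.96,0,0.18,0]}}

```text
t: 42.8
tcp_pos: [0.5209, -0.3067, 0.0317]
eef_rot: [[0.899, -0.438, 0.001], [-0.438, -0.899, -0.001], [0.001, 0.0, -1.0]]
contact_force: [0.9, 0.2, -0.2]
gripper_width: 0.0
gripper_force: 0.0
```

{"op": "jog_arm", "data": {"segments": [0,0.08,0,0.012,0,0,0.16,0,0.024,0,0,0.16,0,0.024,0]}}

```text
t: 43.05
tcp_pos: [0.5234, -0.308, 0.0313]
eef_rot: [[0.899, -0.438, 0.0], [-0.438, -0.899, -0.0], [0.0, 0.0, -1.0]]
contact_force: [-0.8, 0.6, -0.3]
gripper_width: -0.0001
gripper_force: 0.0
```

Scaled: 0.003 m is 0.12, 0.0015 m is 0.06.

{"op": "jog_arm", "data": {"segments": [0,0.06,0,0.012,0,0,0.12,0,0.02,0,0,0.12,0,0.02,0]}}

```text
t: 43.3
tcp_pos: [0.5261, -0.3093, 0.0309]
eef_rot: [[0.899, -0.438, 0.0], [-0.438, -0.899, -0.0], [0.0, -0.0, -1.0]]
contact_force: [0.2, 0.0, -0.9]
gripper_width: 0.0002
gripper_force: 0.0
```

{"op": "jog_arm", "data": {"segments": [0,0.06,0,0.012,0,0,0.12,0,0.02,0,0,0.12,0,0.02,0]}}

```text
t: 43.55
tcp_pos: [0.5288, -0.3107, 0.0303]
eef_rot: [[0.899, -0.438, 0.0], [-0.438, -0.899, -0.0], [0.0, 0.0, -1.0]]
contact_force: [-0.8, -0.1, 0.4]
gripper_width: 0.0001
gripper_force: 0.0
```

{"op": "jog_arm", "data": {"segments": [0,0.06,0,0.008,0,0,0.1,0,0.012,0,0,0.1,0,0.012,0]}}

```text
t: 43.8
tcp_pos: [0.5295, -0.311, 0.0297]
eef_rot: [[0.899, -0.438, -0.002], [-0.438, -0.899, 0.002], [-0.003, -0.0, -1.0]]
contact_force: [-4.9, 1.7, 4.2]
gripper_width: 0.0004
gripper_force: 2.6
```

Scaled: 0.002 m is 0.08.

{"op": "jog_arm", "data": {"segments": [0,0.08,0,0,0,0,0.08,0,0,0]}}

```text
t: 43.97
tcp_pos: [0.5296, -0.3111, 0.0294]
eef_rot: [[0.899, -0.439, -0.005], [-0.439, -0.899, 0.004], [-0.006, -0.001, -1.0]]
contact_force: [-9.3, 5.0, 5.0]
gripper_width: -0.0003
gripper_force: 5.5
```

{"op": "jog_arm", "data": {"segments": [0,-0.16,0,-0.04,0,0,-0.32,0,-0.08,0,0,-0.8,0,-0.2,0,0,-1.6,0,-0.4,0,0,-1.6,0,-2,0,0,-1.6,0,-3.6,0,0,-1.6,0,-5.2,0,0,-1.6,0,-7.2,0,0,-3.2,0,-8,0]}}

```text
t: 44.72
tcp_pos: [0.4715, -0.2827, 0.2304]
eef_rot: [[0.9, -0.437, 0.008], [-0.437, -0.9, -0.006], [0.01, 0.001, -1.0]]
contact_force: [0.8, -0.2, 1.0]
gripper_width: 0.0001
gripper_force: 0.0
```

{"op": "jog_arm", "data": {"segments": [0,0,-4,-2,0,0,0,-8,-2,0,0,0,-8,-2,0,0,0,-8,-2,0,0,0,-8,-2,0,0,0,-8,-2,0]}}

```text
t: 45.22
tcp_pos: [0.5582, -0.0909, 0.2766]
eef_rot: [[0.904, -0.428, 0.004], [-0.428, -0.904, 0.004], [0.002, -0.005, -1.0]]
contact_force: [0.1, 1.2, -0.3]
gripper_width: -0.0002
gripper_force: 0.0
```

```bash
python3 -c "
from h import *
e=robot.snapshot('scene');t=robot.snapshot('top');np.savez('top9.npz',**t);np.savez('scene9.npz',**e)
cv2.imwrite('pics/fin.png',np.hstack([cv2.resize(t['pixels'][150:260,300:410],(390,390),interpolation=cv2.INTER_CUBIC),cv2.resize(e['pixels'][110:220,260:370],(390,390),interpolation=cv2.INTER_CUBIC)])[:,:,::-1])"
```

```text
(no output)
```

View pics/fin.png

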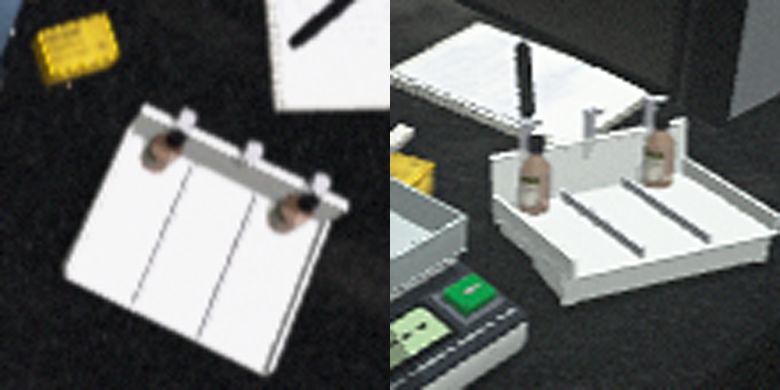

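Both bottles stand square against the back stop in the outer lanes, with their caps at the clips. Handing in.

{"op": "jog_arm", "data": {"segments": [0,0,0,0,0,0,0,0,0,0,0,0,0,0,0,0,0,0,0,0,0,0,0,0,0,0,0,0,0,0], "lines": "1,1"}}

```text
t: 45.82
```

```bash
python3 -c "
from rig import robot
print(robot.close_job())"
```

```text
the job is handed in; nothing more can be done
None
```

The job is handed in, with no verdict returned: I zeroed the balance, stood both bottles (there were two) on the pan, logged the total, and slid each one square against the rack's back stop in the outer lanes.

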